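Set out a power-supply kit: lean the boards, pack the tray

ROBOT

A 6-joint arm with a two-finger parallel gripper is mounted at the origin on the work surface. World frame = base frame: x ahead of the robot, y to its left, z up, the work surface at z = 0. Lengths are in mm, angles in rad, forces in N, time in s.
With the tool pointing down it reaches from about 275 to 875 mm from the base axis. Payload 12.5 kg.
Tool frame: the origin (TCP) lies between the finger pads; the fingertips stand 8 mm ahead of it and the grasp point (between the pads) lies 11 mm behind it; z points along the fingers, y is the line along which they close (so a half turn about z gives the same grasp; the last joint's range is limited). The gripper opens to 85 mm and grips with 20 to 120 N. Pads are 22 mm wide; open, the fingers measure 114 mm over their backs; the gripper's body (76 mm by 85 mm) begins 54 mm behind the grasp point. The pads swing forward as they close: fully open they stand 13 mm farther back than shut.
Start: joints at [1.14, 0.351, 1.652, -0, 1.139, -0.085], TCP at [186.39, 517.439, 239.29] pointing down, gripper open.
Joint ranges: [-2.75, 2.75], [-0.79, 2.1], [0.01, 2.65], [-1.57, 4.71], [0.07, 3.14], [-2.87, 2.87]. Speed limits (rad/s): [2.22, 2.22, 2.79, 3.14, 3.14, 3.14].

INTERFACE

Orientations are given as a rotation vector (axis times angle).
In Python, from plant import monitor, cams, arm, finder gives the robot as it stands. The module is installed in compiled form; this text tells all that it offers.
- The arm moves only by the shell command python3 -m handwheel 'ROWS' [FORCE]. ROWS is JSON, a list of rows, each a list of 3 entries, a list of its own where there are three numbers: the turn, a rotation vector about the world's x, y, z in degrees, then the shift along the world's x, y, z in cm, then the opening, from 0 (shut) to 1 (fully open). A call has 1 to 5 rows; each row shifts and turns the commanded pose from where the row before left it; what a row does not reach is not made up. A row lasts 1/10 s, in which the tool goes at most 50 mm and 8.59 degrees, less where a joint would pass 70% of its speed; a pose out of reach is approached as far as the arm can. A call with a gripper value outside its range is refused whole. The fingers move at their own pace and stop on an object; FORCE is the grip in N (left out, the last holds). Time passes only in rows, so rows that do not move let the fingers close. It gives the time, the measured TCP pose, the force, the opening and the grip force at its end, in the units of the state.
- monitor.observe(): the state, without advancing time (a new reading comes with each control period).
- cams.get_image(name): name is "scene" or "side" or "wrist"; returns a dict with "color" (480x640x3 uint8, blue, green, red), "range_z" (480x640 float32, mm along the optical axis (not along the pixel's ray), 0 where there is no reading), "fx", "fy", "cx", "cy" (pixels), "rvec" (rotation vector, rad) and "tvec" (3), from world to camera coordinates, as OpenCV has them. Camera axes: x right, y down, z forward; pixel columns grow to the right and rows downward; lengths in mm; the calibration is good to about 2 mm. A picture is of the moment at which its call begins.
- arm.job_done(): hands the job in; it is judged then, once.
Trained networks look in the newest picture that a camera, given by its name, has taken for a name from the list of things; names that differ only in an ending like _2 or _b are one class to them, and where a whole thing is asked for, a point or a joint stands for the part that bears it (a point fixed in the world has none). Each returns a list of dicts, best first, with "conf" (0 to 1); they miss things now and then, are a little off and sometimes report something else, mostly with a low value. They report only what shows in the picture. A call takes as long as a camera call. They do not tell look-alikes from the thing itself.
- finder.silhouettes(query, camera): "region" (480x640 bool, what is visible of it) and "bbox" ([centre column, centre row, width, height] in pixels, round what is visible of it).
The state is a dict: "t": time; "joints": joint angles; "qd": joint speeds; "effort": joint torques, N m; "ee_pos": TCP position; "orientation": TCP orientation; "wrist_force": force on the tool from outside, world axes, zero at the start; "ft_torque": the same for the moment, N m; "width": finger opening in mm; "grip_force": force on a finger pad.
Only numpy, scipy, OpenCV 4.12 (cv2) and the standard library are available. Lean on these libraries where they do the work, as an engineer would, in place of code of your own. Each camera call takes 0.05 s, during which the arm holds its last target. There are 200 camera calls.

TASK

Set out the kit for the next assembler. Lean every power board on the rack, component side out, its lower short edge standing on the base behind the inner stop (the one nearer the bar) and its back resting on the bar, so that it leans squarely at about 45 degrees; and pack every loose component (transformer, capacitor cans, relay, heat sink) upright in the blue tray, all standing on its floor. Do not disturb the solder spool, flux bottle or screwdriver.

Things in the scene. Friction and masses are not known exactly. Their poses are not given: they have to be found in the camera images.
- rack: Board rack, fixed. Origin on the bench at the centre of its base; x from its front edge to the bar, y along the bar, z up. Black rubber base 150 (x) x 320 (y) x 6 mm. A board standing right behind the inner stop with its back on the bar leans at 45 degrees, its origin then near x = 26, z = 48 mm. Three boards fit at y = -100, 0, 100 mm with room for fingers.
- rack_stop (a point): Middle of the inner stop's rear face, at its foot on the base (rack x = -24.8, z = 6 mm). Two aluminium stops run along y across the base, each 5 mm thick, 14 mm high above the base; the outer one's rear face is 30 mm nearer the rack's front and would give about 34 degrees, which is wrong.
- rack_bar (a point): Middle of the axis of the horizontal steel rest bar (rack x = 47.3, z = 62.6 mm), 10 mm diameter, 320 mm long, on two slim posts at y = +-145 mm.
- tray: Blue open kit tray, fixed, 70 (x) x 250 (y) x 22 mm high, walls and floor 5 mm thick, inside 60 x 240 mm. Origin at the centre of its underside, z up. All five components fit only as one row along y, the blocks with their own y along the tray's y; the components stand well above the walls.
- tray_in (a point): Centre of the tray's inner floor, 5 mm above the bench; axes as the tray's.
- board0: Power board: green circuit board on a bare aluminium base plate, together 120 (x) x 60 (y) x 12 mm, 0.24 kg; on it a black and a white connector (up to z = 22 mm, within 18 mm of the centre line) and a copper choke. Lies flat on the bench, component side up. Origin at the centre of the underside (back), z out of the component side. Its long edges are bare to grip. May be absent.
- board1: Power board: green circuit board on a bare aluminium base plate, together 120 (x) x 60 (y) x 12 mm, 0.24 kg; on it a black and a white connector (up to z = 22 mm, within 18 mm of the centre line) and a copper choke. Lies flat on the bench, component side up. Origin at the centre of the underside (back), z out of the component side. Its long edges are bare to grip. May be absent.
- board2: Power board: green circuit board on a bare aluminium base plate, together 120 (x) x 60 (y) x 12 mm, 0.24 kg; on it a black and a white connector (up to z = 22 mm, within 18 mm of the centre line) and a copper choke. Lies flat on the bench, component side up. Origin at the centre of the underside (back), z out of the component side. Its long edges are bare to grip. May be absent.
- transformer: Mains transformer, steel core with copper winding, block 54 (x) x 46 (y) x 56 mm high, 0.45 kg. Upright; origin at the centre of its underside, z up. Grip it near its top. May be absent.
- can_large: Large capacitor can, black sleeve, bright top, 48 mm diameter, 58 mm high, 0.16 kg. Upright; origin at the centre of its underside, z up. Grip it near its top. May be absent.
- can_small: Small capacitor can, black sleeve, dark top, 42 mm diameter, 52 mm high, 0.10 kg. Upright; origin at the centre of its underside, z up. Grip it near its top. May be absent.
- relay: Relay, grey block on black foot, 50 (x) x 42 (y) x 52 mm high, 0.14 kg. Upright; origin at the centre of its underside, z up. Grip it near its top. May be absent.
- heatsink: Finned aluminium heat sink, block 54 (x) x 44 (y) x 54 mm high, fins upright, 0.22 kg. Upright; origin at the centre of its underside, z up. Grip it near its top. May be absent.
- spool: Solder spool, 60 mm diameter, 50 mm high, standing beyond the work; bystander, origin at its underside.
- flux: White flux bottle, 50 mm diameter, 100 mm high; bystander, origin at its underside.
- screwdriver: Screwdriver lying on the bench, 170 mm long; bystander.
Mind the look-alikes: they are no part of the job. Leave any red or yellow look-alike of the board1 alone.

How it is judged:
By the outcome, as a careful person would: the job done as asked, in the order asked, and still so for the second after the job is handed in, with the robot touching nothing.
Of board0, board1, board2 only 2 to 3 are there at a start; the rules pass over those that are not, and their reading is None.
Of transformer, can_large, can_small, relay, heatsink only 4 to 5 are there at a start; the rules pass over those that are not, and their reading is None.
At some moment in a run one of transformer, can_large, can_small, relay, heatsink may be knocked a few centimetres aside while the robot is not near it.
Once in a run the grip may slacken for a moment while it holds something.
It also fails if it takes over 210 s, if anything falls off the work surface, if the arm or the gripper's body presses on something with over 40 N, if the wrist force passes 120 N, or if a joint passes its speed limit or range.

## Working session

There is one attempt and no reset: what is moved stays moved. The work goes in short steps, Python scripts to look and compute and a shell command to move; the robot and the scene stay as the last step left them, time stands still between calls to the robot, and variables do not carry over. Pictures are saved under pics/ and viewed, at most 14 in all, crops included, and the job is handed in when it is done.

```bash
mkdir -p pics
cat > h.py <<'E'
import numpy as np,cv2
from plant import monitor,cams,arm,finder
def pts(im):
    R,_=cv2.Rodrigues(np.array(im["rvec"],float)); t=np.array(im["tvec"],float).ravel()
    z=im["range_z"].astype(float); v,u=np.mgrid[0:480,0:640]
    c=np.stack([(u-im["cx"])/im["fx"]*z,(v-im["cy"])/im["fy"]*z,z],-1)
    w=(c-t)@R; w[z<=0]=np.nan
    return w
E
python3 - <<'E'
from h import *
for n in ("scene","side"):
    im=cams.get_image(n); w=pts(im); cv2.imwrite(f"pics/{n}0.png",im["color"]); np.save(n,w)
    for q in ("rack","tray","board0","transformer","can_large","can_small","relay","heatsink","spool","flux","screwdriver"):
        for d in finder.silhouettes(q,n):
            if d["conf"]<.3: continue
            r=d["region"]; p=w[r]; p=p[~np.isnan(p[:,0])]
            if len(p)<20: continue
            hi=np.percentile(p[:,2],95); t=p[p[:,2]>hi-6]
            rc=cv2.minAreaRect(t[:,:2].astype(np.float32))
            print(n,q,round(d["conf"],2),np.round(d["bbox"]).astype(int),"ztop",round(hi),"c",np.round(rc[0]),"s",np.round(rc[1]),"a",round(rc[2]),len(p))
s=monitor.observe(); print(s["ee_pos"],s["orientation"],s["width"],s["wrist_force"],s["t"])
E
```

```text
scene rack 0.82 [387 210 111  97] ztop 64 c [541. 313.] s [ 14. 319.] a 57 5149
scene tray 0.83 [244 366 137  57] ztop 23 c [ 545. -311.] s [251.  75.] a 23 4508
scene board0 0.95 [342 275  57  38] ztop 24 c [548.  20.] s [ 50. 111.] a 86 1183
scene board0 0.94 [389 298  61  39] ztop 24 c [673.  21.] s [ 53. 111.] a 81 1260
scene board0 0.61 [302 171  45  28] ztop 24 c [227. 308.] s [109.  40.] a 82 659
scene board0 0.6 [268 249  57  30] ztop 23 c [371. -14.] s [109.  56.] a 65 1081
scene transformer 0.81 [276 301  31  37] ztop 58 c [ 499. -152.] s [45. 57.] a 73 887
scene can_large 0.6 [313 320  19  38] ztop 61 c [ 592. -150.] s [47. 47.] a 68 723
scene can_small 0.86 [193 321  23  30] ztop 55 c [ 397. -297.] s [40. 42.] a 63 578
scene relay 0.89 [344 341  34  42] ztop 55 c [ 674. -155.] s [42. 50.] a 88 880
scene heatsink 0.82 [234 302  20  35] ztop 56 c [ 425. -201.] s [44. 60.] a 42 766
scene spool 0.96 [452 283  34  33] ztop 53 c [778. 125.] s [60. 57.] a 82 779
scene flux 0.73 [455 226  21  37] ztop 100 c [705. 292.] s [21. 24.] a 67 721
scene flux 0.4 [344 340  33  41] ztop 55
[... 1111 characters left out ...]
0.91 [368 315  28  25] ztop 56 c [ 423. -204.] s [41. 54.] a 40 595
side heatsink 0.53 [252 195 130  73] ztop 65 c [539. 312.] s [ 18. 315.] a 56 5613
side heatsink 0.42 [433 218  49  30] ztop 28 c [ 819. -123.] s [20. 88.] a 79 318
side spool 0.81 [362 174  22  30] ztop 53 c [778. 124.] s [60. 56.] a 42 521
side flux 0.78 [298 153  21  36] ztop 100 c [703. 289.] s [26. 19.] a 45 412
side flux 0.37 [423 244  27  31] ztop 54 c [ 673. -156.] s [42. 53.] a 88 603
side screwdriver 0.91 [434 218  50  30] ztop 28 c [ 819. -123.] s [20. 88.] a 79 298
[186.38017445 517.45143328 239.29019619] [-5.40451180e-01 -3.09474722e+00 -2.51332610e-05] 85.20275055022803 [-0.10158706  0.06632186  0.28706124] 1.2
```

View pics/scene0.png

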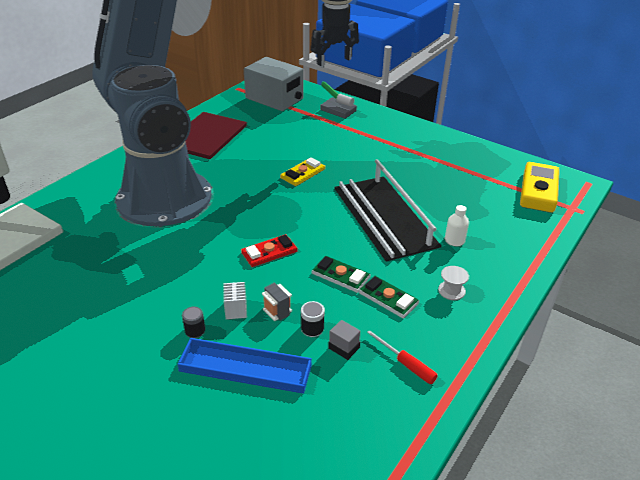

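View pics/side0.png

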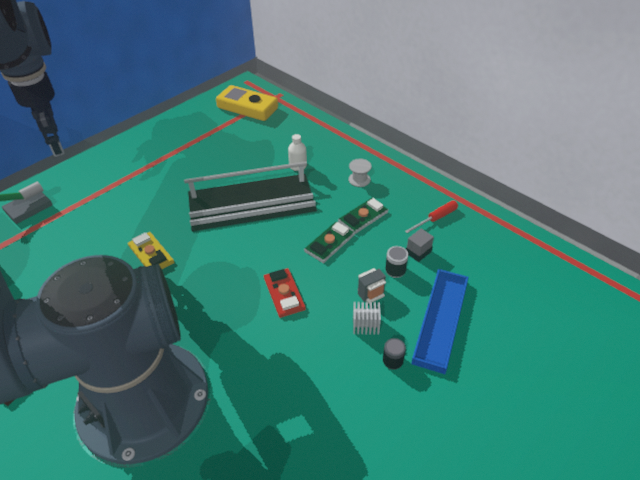

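The scene shows two green boards, nearly end to end at pixels (340,272) and (388,297), and red and yellow look-alikes at (269,249) and (303,171), which stay where they are. All five components are in front of the tray. I'll start with the near board and go above it for a close look.

```bash
cat > go.py <<'E'
# usage: go.py x y z yaw(toolY deg) tilt(deg) -> remaining turn (deg) and shift (cm); tilt: tool z leans toward az=yaw-90
import sys
from h import *
from scipy.spatial.transform import Rotation as Ro
a=list(map(float,sys.argv[1:])); s=monitor.observe()
R=Ro.from_rotvec(s["orientation"]); p=np.array(s["ee_pos"])
def tgt(yaw,tilt):
    th=np.radians(yaw); az=th-np.pi/2; t=np.radians(tilt)
    y=np.array([np.cos(th),np.sin(th),0]); z=np.array([np.cos(az)*np.sin(t),np.sin(az)*np.sin(t),-np.cos(t)])
    return Ro.from_matrix(np.stack([np.cross(y,z),y,z],1))
print("t",s["t"],"pos",np.round(p,1),"toolY",np.round(R.as_matrix()[:,1],3),"toolZ",np.round(R.as_matrix()[:,2],3),"w",round(s["width"],1),"grip",round(s["grip_force"],1),"F",np.round(s["wrist_force"],1),"j",np.round(s["joints"],2))
if a:
    print("turn",np.round(np.degrees((tgt(a[3],a[4])*R.inv()).as_rotvec()),2),"shift cm",np.round((np.array(a[:3])-p)/10,2))
E
python3 -m handwheel '[[[0,0,1.2],[2.4,-3.3,-0.3],1],[[0,0,1.2],[2.4,-3.3,-0.3],1],[[0,0,1.2],[2.4,-3.3,-0.3],1],[[0,0,1.2],[2.4,-3.3,-0.3],1],[[0,0,1.2],[2.4,-3.3,-0.3],1]]' 60
python3 -m handwheel '[[[0,0,1.2],[2.4,-3.3,-0.3],1],[[0,0,1.2],[2.4,-3.3,-0.3],1],[[0,0,1.2],[2.4,-3.3,-0.3],1],[[0,0,1.2],[2.4,-3.3,-0.3],1],[[0,0,1.2],[2.4,-3.3,-0.3],1]]'
python3 -m handwheel '[[[0,0,1.2],[2.4,-3.3,-0.3],1],[[0,0,1.2],[2.4,-3.3,-0.3],1],[[0,0,1.2],[2.4,-3.3,-0.3],1],[[0,0,1.2],[2.4,-3.3,-0.3],1],[[0,0,1.2],[2.4,-3.3,-0.3],1]]'
python3 -m handwheel '[[[0,0,0],[0,0,0],1],[[0,0,0],[0,0,0],1]]'
python3 go.py 548 20 180 86 0
cat > brd.py <<'E'
import sys
from h import *
im=cams.get_image("wrist"); w=pts(im); cv2.imwrite(f"pics/{sys.argv[1]}.png",im["color"])
for d in finder.silhouettes(sys.argv[2],"wrist"):
    if d["conf"]<.3: continue
    p=w[d["region"]]; p=p[~np.isnan(p[:,0])]
    lo,hi=(map(float,sys.argv[3:5]) if len(sys.argv)>4 else (7,16))
    t=p[(p[:,2]>lo)&(p[:,2]<hi)]
    if len(t)<20: continue
    rc=cv2.minAreaRect(t[:,:2].astype(np.float32)); c=np.median(im["color"][d["region"]],0)
    a,(sx,sy)=rc[2],rc[1]; la=a if sx>sy else a+90
    print(round(d["conf"],2),d["bbox"],"bgr",c,"c",np.round(rc[0],1),"s",np.round(rc[1],1),"long axis",round(la,1),"ztop",round(np.percentile(p[:,2],95),1))
E
python3 brd.py w1 board0
```

```text
t: 1.7
ee_pos: [307.1, 351.1, 224.3]
orientation: [0.376, 3.119, 0.001]
wrist_force: [1.1, 1.1, 0.0]
width: 85.5
grip_force: 0.0
t: 2.2
ee_pos: [427.2, 186.0, 209.4]
orientation: [0.213, 3.134, 0.0]
wrist_force: [1.7, -0.1, 0.6]
width: 85.3
grip_force: 0.0
t: 2.7
ee_pos: [547.2, 20.9, 194.2]
orientation: [0.049, 3.141, 0.0]
wrist_force: [-0.3, 0.5, 0.5]
width: 85.3
grip_force: 0.0
t: 2.9
ee_pos: [546.4, 21.9, 194.0]
orientation: [-0.052, -3.141, -0.0]
wrist_force: [-0.6, 0.4, 1.0]
width: 85.7
grip_force: 0.0
t 2.9 pos [546.4  21.9 194. ] toolY [0.033 0.999 0.   ] toolZ [-0.001  0.    -1.   ] w 85.7 grip 0.0 F [-0.6  0.4  1. ] j [-0.05  0.4   1.71  0.    1.04 -1.58]
turn [-0.01 -0.04 -2.09] shift cm [ 0.16 -0.19 -1.4 ]
0.89 [320.9, 209.3, 89.6, 152.1] bgr [ 73. 112.  48.] c [549.6  22.7] s [120.4  60. ] long axis 4.1 ztop 23.5
0.84 [329.0, 345.9, 71.6, 128.7] bgr [ 71. 111.  45.] c [675.2  23.4] s [ 60.1 121. ] long axis 175.2 ztop 23.6
0.83 [291.5, 20.7, 103.3, 40.1] bgr [ 65.  67. 189.] c [404.6   6.6] s [72.5 26. ] long axis 87.6 ztop 22.7
```

View pics/w1.png

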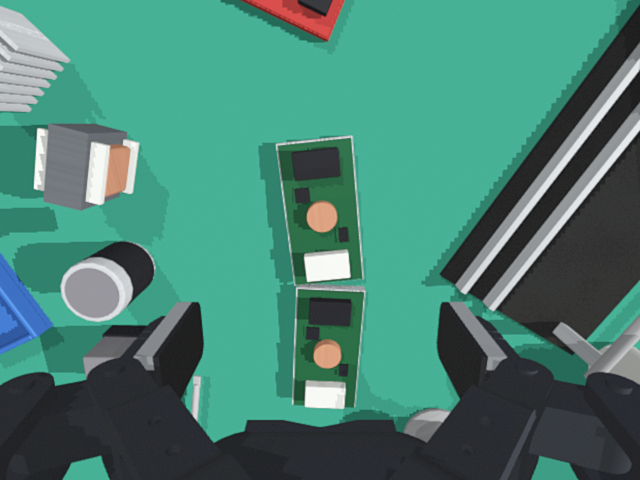

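The wrist picture shows the near board at about (320,210), turned 4°, and the second board just beyond it at (329,346). Both are green and free to grip on their long edges, so I'll descend on the near one.

```bash
python3 -m handwheel '[[[0,0,3],[0.2,0,-3.5],1],[[0,0,3],[0.1,0.1,-3.5],1],[[0,0,0],[0,0,-3.5],1],[[0,0,0],[0,0,-3.5],1],[[0,0,0],[0,0,-2.5],1]]' 60
python3 -m handwheel '[[[0,0,0],[0,0,-1],1],[[0,0,0],[0,0,-0.5],1],[[0,0,0],[0,0,0],1]]'
python3 go.py 549.6 22.7 8 94.1 0
```

```text
t: 3.5
ee_pos: [548.2, 24.6, 27.6]
orientation: [0.117, -3.138, -0.0]
wrist_force: [0.6, 0.9, 1.2]
width: 85.7
grip_force: 0.0
t: 3.8
ee_pos: [549.6, 23.8, 14.8]
orientation: [-0.116, 3.139, -0.0]
wrist_force: [-0.4, 0.1, 1.3]
width: 85.2
grip_force: 0.0
t 3.8 pos [549.6  23.8  14.8] toolY [-0.074  0.997 -0.   ] toolZ [ 0.001 -0.    -1.   ] w 85.2 grip 0.0 F [-0.4  0.1  1.3] j [-0.04  0.68  1.79 -0.    0.68 -1.69]
turn [ 0.    0.03 -0.12] shift cm [-0.   -0.11 -0.68]
```

```bash
python3 -m handwheel '[[[0,0,0],[0,-0.1,-0.7],1],[[0,0,0],[0,0,0],0.5],[[0,0,0],[0,0,0],0.3],[[0,0,0],[0,0,0],0.3],[[0,0,0],[0,0,0],0.3]]' 80
python3 -m handwheel '[[[0,0,0],[0,0,0],0.3],[[0,0,0],[0,0,0],0.3],[[0,0,0],[0,0,0],0.3],[[0,0,0],[0,0,0],0.3]]'
python3 -m handwheel '[[[0,0,0],[0,0,1],0.3],[[0,0,0],[0,0,2],0.3],[[0,0,0],[0,0,2],0.3],[[0,0,0],[0,0,0],0.3]]'
python3 go.py 549.6 22.7 8 94.1 0; python3 brd.py w2 board0 40 75
```

```text
t: 4.3
ee_pos: [549.8, 22.4, 8.4]
orientation: [-0.115, 3.138, -0.0]
wrist_force: [-2.6, -0.8, 9.0]
width: 57.4
grip_force: 84.8
t: 4.7
ee_pos: [549.8, 22.4, 8.4]
orientation: [-0.115, 3.139, -0.0]
wrist_force: [-2.8, 0.6, 10.7]
width: 57.3
grip_force: 84.8
t: 5.1
ee_pos: [550.8, 22.4, 59.9]
orientation: [-0.114, 3.135, -0.0]
wrist_force: [0.2, 0.4, -2.8]
width: 57.2
grip_force: 86.9
t 5.1 pos [550.8  22.4  59.9] toolY [-0.073  0.997 -0.   ] toolZ [ 0.004 -0.    -1.   ] w 57.2 grip 86.9 F [ 0.2  0.4 -2.8] j [-0.04  0.6   1.78  0.    0.76 -1.69]
turn [ 0.01  0.25 -0.08] shift cm [-0.12  0.03 -5.19]
0.8 [321.2, 290.0, 182.7, 277.8] bgr [ 79. 117.  57.] c [543.4  21.7] s [106.3  60.5] long axis 4.1 ztop 74.4
```

View pics/w2.png

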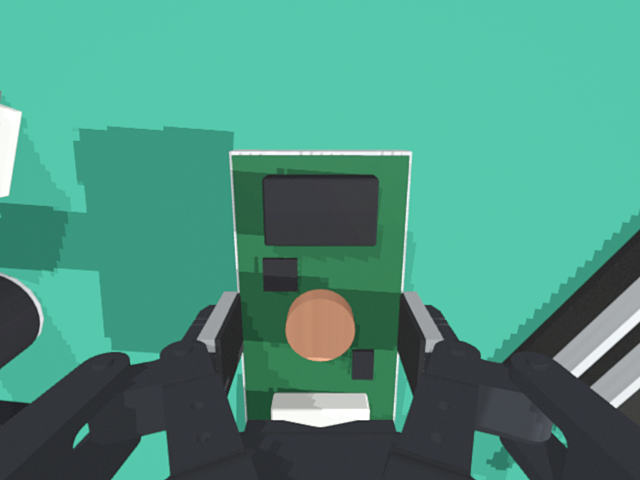

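The board is held squarely: centred in the picture at (321,290), choke at (320,325). Next I need the rack frame.

```bash
cat > rack.py <<'E'
from h import *
for n in ("scene","side"):
    w=np.load(n+".npy").reshape(-1,3); w=w[~np.isnan(w[:,0])]
    w=w[(np.hypot(w[:,0]-515,w[:,1]-273)<190)]
    e=np.array([.545,.839]); e2=np.array([-.839,.545]); 
    b=w[(w[:,2]>60)&(w[:,2]<75)]
    lx=(b[:,:2]-[515,273])@e; b=b[abs(lx-47)<15]
    c=b[:,:2].mean(0); u=np.linalg.svd(b[:,:2]-c)[2][0] if len(b)<3000 else None
    pr=(b[:,:2]-c)@u
    print(n,len(b),"bar yaw",np.degrees(np.arctan2(u[1],u[0]))%180,"mid",c+u*(pr.max()+pr.min())/2,"len",np.ptp(pr),"ztop",np.percentile(b[:,2],95))
    f=w[(w[:,2]>3.5)&(w[:,2]<9)]; rc=cv2.minAreaRect(f[:,:2].astype(np.float32)); print("base",rc,np.median(f[:,2]))
    s=w[(w[:,2]>17)&(w[:,2]<25)]; lx=(s[:,:2]-[515,273])@e; 
    print("stops",np.histogram(lx,bins=np.arange(-70,60,5)))
E
python3 rack.py
```

```text
scene 362 bar yaw 146.79978389634317 mid [539.28469339 312.45656087] len 327.7763392903709 ztop 70.29878990194716
base ((507.80950927734375, 269.4208984375), (362.7654113769531, 374.2843933105469), 20.553497314453125) 6.060828819450752
stops (array([  0,  27, 140,  47,   0,   0,   0,  22, 148,  36,   0,   0,   0,
         0,   0,   0,   0,   0,   0,   0,   0,   0,  11,  13,   2]), array([-70, -65, -60, -55, -50, -45, -40, -35, -30, -25, -20, -15, -10,
        -5,   0,   5,  10,  15,  20,  25,  30,  35,  40,  45,  50,  55]))
side 451 bar yaw 146.65279392196337 mid [539.62528823 311.20716085] len 317.99555624936943 ztop 70.12064046578192
base ((512.5409545898438, 275.2266845703125), (370.465087890625, 372.7095947265625), 8.733277320861816) 6.1376676097796
stops (array([  0,  67, 157,  49,   0,   0,   2,  68, 159,  51,   0,   0,   0,
         0,   0,   0,   0,   0,   0,   0,   0,   1,  10,   7,   1]), array([-70, -65, -60, -55, -50, -45, -40, -35, -30, -25, -20, -15, -10,
        -5,   0,   5,  10,  15,  20,  25,  30,  35,  40,  45,  50,  55]))
```

```bash
python3 go.py 576 257 150 146.7 0;python3 go.py 576 257 150 146.7 45
```

```text
t 5.2 pos [549.3  22.4  57.3] toolY [-0.073  0.997 -0.   ] toolZ [ 0.001 -0.    -1.   ] w 57.1 grip 86.8 F [-1.1 -0.5 -2.2] j [-0.04  0.6   1.78  0.    0.76 -1.69]
turn [-1.000e-02  3.000e-02  5.252e+01] shift cm [ 2.67 23.46  9.27]
t 5.2 pos [549.3  22.4  57.3] toolY [-0.073  0.997 -0.   ] toolZ [ 0.001 -0.    -1.   ] w 57.1 grip 86.8 F [-1.1 -0.5 -2.2] j [-0.04  0.6   1.78  0.    0.76 -1.69]
turn [ 23.57 -40.1   49.72] shift cm [ 2.67 23.46  9.27]
```

```bash
python3 -m handwheel '[[[0,0,0],[0,0,3],0.3],[[0,0,0],[0,0,3],0.3],[[0,0,5.2],[0.2,2,3],0.3],[[0,0,5.2],[0.3,2.5,0.3],0.3],[[0,0,5.3],[0.3,2.7,0],0.3]]'
python3 -m handwheel '[[[0,0,5.2],[0.3,2.7,0],0.3],[[0,0,5.3],[0.3,2.7,0],0.3],[[0,0,5.2],[0.3,2.7,0],0.3],[[0,0,5.3],[0.3,2.7,0],0.3],[[0,0,5.2],[0.3,2.7,0],0.3]]'
python3 -m handwheel '[[[0,0,5.3],[0.3,2.7,0],0.3],[[0,0,5.3],[0.1,0,0],0.3],[[4.7,-3.09,0],[0,0,0],0.3],[[4.7,-3.09,0],[0,0,0],0.3],[[4.7,-3.09,0],[0,0,0],0.3]]'
python3 -m handwheel '[[[4.7,-3.09,0],[0,0,0],0.3],[[4.7,-3.09,0],[0,0,0],0.3],[[4.7,-3.09,0],[0,0,0],0.3],[[4.7,-3.09,0],[0,0,0],0.3],[[4.7,-3.09,0],[0,0,0],0.3]]'
python3 -m handwheel '[[[0,0,0],[0,0,0],0.3],[[0,0,0],[0,0,0],0.3]]'
python3 go.py 576 257.4 54 146.7 45
```

```text
t: 5.7
ee_pos: [557.5, 95.0, 150.4]
orientation: [-0.547, 3.093, -0.0]
wrist_force: [0.1, 0.1, -4.2]
width: 57.5
grip_force: 87.3
t: 6.2
ee_pos: [571.8, 230.4, 148.7]
orientation: [1.234, -2.887, -0.0]
wrist_force: [0.8, -1.1, -1.7]
width: 56.9
grip_force: 87.3
t: 6.7
ee_pos: [575.9, 256.3, 148.9]
orientation: [-1.364, 2.53, 0.204]
wrist_force: [0.4, 0.7, -2.4]
width: 57.5
grip_force: 87.3
t: 7.2
ee_pos: [591.4, 302.9, 204.4]
orientation: [-1.124, 2.273, 0.396]
wrist_force: [0.1, -0.3, -2.9]
width: 57.1
grip_force: 87.3
t: 7.4
ee_pos: [591.1, 302.4, 204.0]
orientation: [-1.129, 2.273, 0.394]
wrist_force: [-0.8, 0.5, -3.1]
width: 57.9
grip_force: 58.4
t 7.4 pos [591.1 302.4 204. ] toolY [-0.799  0.601  0.011] toolZ [ 0.356  0.488 -0.797] w 57.9 grip 58.4 F [-0.8  0.5 -3.1] j [ 0.25  0.43  1.79  0.82  0.55 -2.87]
turn [ 6.04 -5.04  3.61] shift cm [ -1.51  -4.5  -15.  ]
```

Joint 6 is at its limit, so I'll turn half a round about the tool axis, which is the same grasp.

```bash
python3 -m handwheel '[[[2.99,4.1,-6.69],[0,0,0],0.3],[[2.99,4.1,-6.69],[0,0,0],0.3],[[2.99,4.1,-6.69],[0,0,0],0.3],[[2.99,4.1,-6.69],[0,0,0],0.3],[[2.99,4.1,-6.69],[0,0,0],0.3]]' 80
python3 -m handwheel '[[[2.99,4.1,-6.69],[0,0,0],0.3],[[2.99,4.1,-6.69],[0,0,0],0.3],[[2.99,4.1,-6.69],[0,0,0],0.3],[[2.99,4.1,-6.69],[0,0,0],0.3],[[2.99,4.1,-6.69],[0,0,0],0.3]]'
python3 -m handwheel '[[[2.99,4.1,-6.69],[0,0,0],0.3],[[2.99,4.1,-6.69],[0,0,0],0.3],[[2.99,4.1,-6.69],[0,0,0],0.3],[[2.99,4.1,-6.69],[0,0,0],0.3],[[2.99,4.1,-6.69],[0,0,0],0.3]]' 
python3 -m handwheel '[[[2.99,4.1,-6.69],[0,0,0],0.3],[[2.99,4.1,-6.69],[0,0,0],0.3],[[2.99,4.1,-6.69],[0,0,0],0.3],[[2.99,4.1,-6.69],[0,0,0],0.3],[[2.99,4.1,-6.69],[0,0,0],0.3]]' 
python3 -m handwheel '[[[2.99,4.1,-6.69],[0,0,0],0.3],[[0,0,0],[0,0,0],0.3]]'
python3 go.py 576 257.4 150 -33.3 -45
```

```text
t: 7.9
ee_pos: [591.2, 302.0, 203.6]
orientation: [-0.239, 2.625, 0.662]
wrist_force: [1.1, -0.0, -2.6]
width: 57.1
grip_force: 88.6
t: 8.4
ee_pos: [591.2, 302.0, 203.6]
orientation: [0.758, 2.681, 0.871]
wrist_force: [0.7, 0.1, -3.1]
width: 57.0
grip_force: 88.6
t: 8.9
ee_pos: [591.2, 302.0, 203.6]
orientation: [-1.78, -2.383, -0.99]
wrist_force: [-0.2, -0.0, -2.0]
width: 57.1
grip_force: 88.6
t: 9.4
ee_pos: [591.2, 301.9, 203.6]
orientation: [-2.349, -1.482, -0.858]
wrist_force: [0.3, -0.2, -2.7]
width: 57.4
grip_force: 88.6
t: 9.6
ee_pos: [591.2, 302.1, 203.8]
orientation: [-2.419, -1.295, -0.822]
wrist_force: [-0.6, 0.8, -2.9]
width: 57.2
grip_force: 88.6
t 9.6 pos [591.2 302.1 203.8] toolY [ 0.828 -0.561  0.024] toolZ [ 0.352  0.486 -0.8  ] w 57.2 grip 88.6 F [-0.6  0.8 -2.9] j [0.25 0.43 1.78 0.8  0.56 0.23]
turn [ 7.56 -3.41  0.91] shift cm [-1.52 -4.47 -5.38]
```

```bash
python3 -m handwheel '[[[3.8,-1.7,0.5],[-0.5,-1.5,-1.8],0.3],[[3.8,-1.7,0.4],[-0.5,-1.5,-1.8],0.3],[[0,0,0],[-0.5,-1.5,-1.8],0.3],[[0,0,0],[0,0,0],0.3],[[0,0,0],[0,0,0],0.3]]'
cat > intool.py <<'E'
import sys
from h import *
from scipy.spatial.transform import Rotation as Ro
im=cams.get_image("wrist"); s=monitor.observe(); w=pts(im)
R=Ro.from_rotvec(s["orientation"]).as_matrix()
d=finder.silhouettes("board0","wrist")[0]; p=w[d["region"]]; p=p[~np.isnan(p[:,0])]
q=(p-s["ee_pos"])@R
print(d["conf"]); h,e=np.histogram(q[:,2],bins=np.arange(-25,15,2)); print(dict(zip(e,h)))
m=np.abs(q[:,2]-e[h.argmax()]-1)<3; f=q[m]; A=np.c_[f[:,:2],np.ones(len(f))]; k=np.linalg.lstsq(A,f[:,2],rcond=None)[0]
rc=cv2.minAreaRect(f[:,:2].astype(np.float32)); print("plane",np.round(k,3),"x",f[:,0].min(),f[:,0].max(),"y",f[:,1].min(),f[:,1].max(),rc)
cv2.imwrite("pics/it%.1f.png"%s["t"],im["color"])
E
python3 intool.py
python3 go.py 576 257.4 54 -33.3 -45
```

```text
t: 10.1
ee_pos: [578.3, 265.4, 158.8]
orientation: [-2.316, -1.259, -0.92]
wrist_force: [0.4, -0.4, -2.5]
width: 57.2
grip_force: 88.6
0.65
{np.int64(-25): np.int64(0), np.int64(-23): np.int64(0), np.int64(-21): np.int64(0), np.int64(-19): np.int64(0), np.int64(-17): np.int64(94), np.int64(-15): np.int64(7691), np.int64(-13): np.int64(4801), np.int64(-11): np.int64(977), np.int64(-9): np.int64(590), np.int64(-7): np.int64(2379), np.int64(-5): np.int64(23313), np.int64(-3): np.int64(4197), np.int64(-1): np.int64(231), np.int64(1): np.int64(40), np.int64(3): np.int64(131), np.int64(5): np.int64(6), np.int64(7): np.int64(37), np.int64(9): np.int64(3), np.int64(11): np.int64(0)}
plane [ 5.000e-03 -1.000e-03 -3.835e+00] x -44.768045658401014 60.9863339850465 y -29.725462654250215 30.53973604691291 ((8.093830108642578, 0.4063911437988281), (105.78023529052734, 60.17453384399414), 0.05479219928383827)
t 10.2 pos [578.7 266.1 159.9] toolY [ 0.838 -0.545  0.004] toolZ [ 0.377  0.573 -0.728] w 57.1 grip 88.6 F [-0.3 -1.1 -2.3] j [ 0.15  0.47  1.91  1.25  0.57 -0.31]
turn [ 1.56 -0.71 -0.27] shift cm [ -0.27  -0.87 -10.59]
```

```bash
python3 -m handwheel '[[[1.56,-0.71,-0.27],[-0.17,-0.7,-2.5],0.3],[[0,0,0],[0,0,-2.5],0.3],[[0,0,0],[0,0,-2],0.3],[[0,0,0],[0,0,-1],0.3],[[0,0,0],[0,0,0],0.3]]'
python3 -m handwheel '[[[0,0,0],[0,0,-0.5],0.3],[[0,0,0],[0,0,-0.5],0.3],[[0,0,0],[0,0,-0.3],0.3],[[0,0,0],[0,0,-0.2],0.3],[[0,0,0],[0,0,0],0.3]]'
python3 go.py 577 259 56 -33.3 -45
python3 - <<'E'
from h import *
im=cams.get_image("side"); c=im["color"]; cv2.imwrite("pics/s1.png",cv2.resize(c[130:270,160:350],None,fx=4,fy=4))
E
```

```text
t: 10.7
ee_pos: [576.3, 259.2, 78.4]
orientation: [-2.296, -1.237, -0.948]
wrist_force: [0.9, -0.1, -1.3]
width: 57.5
grip_force: 88.6
t: 11.2
ee_pos: [576.5, 258.6, 64.1]
orientation: [-2.297, -1.235, -0.949]
wrist_force: [-0.5, 0.8, -2.3]
width: 57.1
grip_force: 88.7
t 11.2 pos [576.5 258.6  64.1] toolY [ 0.835 -0.55  -0.002] toolZ [ 0.388  0.591 -0.708] w 57.1 grip 88.7 F [-0.5  0.8 -2.3] j [ 0.13  0.66  1.95  1.64  0.57 -0.77]
turn [-0.04 -0.12  0.09] shift cm [ 0.05  0.04 -0.81]
```

View pics/s1.png

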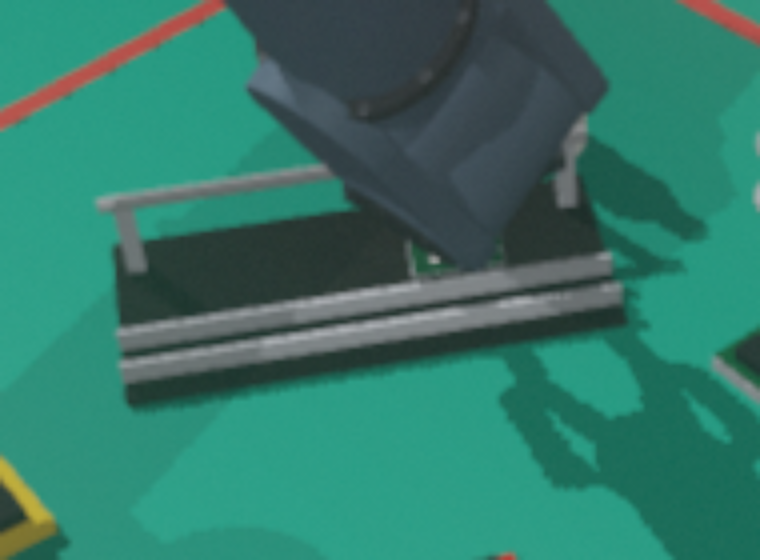

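The lower edge at (455,268) is entering behind the inner stop. I'll ease it down and watch the force.

```bash
python3 -m handwheel '[[[0,0,0],[0,0,-0.3],0.3],[[0,0,0],[0,0,-0.2],0.3],[[0,0,0],[0,0,0],0.3]]'
python3 -m handwheel '[[[0,0,0],[0,0,-0.15],0.3],[[0,0,0],[0,0,0],0.3]]'
python3 -m handwheel '[[[0,0,0],[0,0,-0.15],0.3],[[0,0,0],[0,0,0],0.3]]'
```

```text
t: 11.55
ee_pos: [576.4, 258.6, 58.9]
orientation: [-2.297, -1.235, -0.949]
wrist_force: [-0.5, 0.4, -2.4]
width: 57.0
grip_force: 88.7
t: 11.75
ee_pos: [576.4, 258.7, 57.5]
orientation: [-2.297, -1.235, -0.949]
wrist_force: [0.3, 0.7, -2.7]
width: 57.2
grip_force: 88.7
t: 11.95
ee_pos: [576.4, 258.6, 56.0]
orientation: [-2.297, -1.235, -0.949]
wrist_force: [-0.6, -0.5, -3.2]
width: 57.1
grip_force: 88.7
```

```bash
python3 -m handwheel '[[[0,0,0],[0,0,-0.1],0.3],[[0,0,0],[0,0,0],0.3]]'
python3 -m handwheel '[[[0,0,0],[0,0,-0.1],0.3],[[0,0,0],[0,0,0],0.3]]'
python3 -m handwheel '[[[0,0,0],[0,0,-0.1],0.3],[[0,0,0],[0,0,0],0.3]]'
```

```text
t: 12.15
ee_pos: [576.5, 258.7, 55.1]
orientation: [-2.297, -1.235, -0.949]
wrist_force: [0.2, -0.4, -3.3]
width: 57.1
grip_force: 88.7
t: 12.35
ee_pos: [576.4, 258.7, 54.1]
orientation: [-2.297, -1.235, -0.949]
wrist_force: [0.7, 0.1, -2.1]
width: 57.2
grip_force: 88.7
t: 12.55
ee_pos: [576.6, 258.7, 53.6]
orientation: [-2.296, -1.235, -0.95]
wrist_force: [-2.6, -2.0, 3.1]
width: 57.2
grip_force: 89.4
```

Contact; now release and back off along the tool axis.

```bash
python3 -m handwheel '[[[0,0,0],[0,0,0],0.8],[[0,0,0],[0,0,0],0.8],[[0,0,0],[0,0,0],0.9],[[0,0,0],[0,0,0],0.9]]'
python3 -m handwheel '[[[0,0,0],[-0.4,-0.6,0.7],0.9],[[0,0,0],[-0.8,-1.2,1.4],0.9],[[0,0,0],[-1.2,-1.8,2.1],0.9],[[0,0,0],[-1.2,-1.8,2.1],1],[[0,0,0],[-0.8,-1.2,1.4],1]]'
python3 -m handwheel '[[[0,0,0],[0,-1,3],1],[[0,0,0],[0,-1,3],1],[[0,0,0],[0,-1,2],1],[[0,0,0],[0,0,0],1]]'
cat > lean.py <<'E'
import sys
from h import *
im=cams.get_image("wrist"); w=pts(im)
e=np.array([.549,.836]); ey=np.array([-.836,.549])
for d in finder.silhouettes("board0","wrist"):
    p=w[d["region"]]; p=p[~np.isnan(p[:,0])]
    if d["conf"]<.3 or len(p)<100: continue
    q=np.c_[(p[:,:2]-[514.5,273])@e,(p[:,:2]-[514.5,273])@ey,p[:,2]]
    if abs(np.median(q[:,0]))>90 or q[:,2].max()<40: continue
    # ransac plane
    best=None;rng=np.random.default_rng(0)
    for _ in range(300):
        a=q[rng.choice(len(q),3,False)]; n=np.cross(a[1]-a[0],a[2]-a[0]); l=np.linalg.norm(n)
        if l<1e-3: continue
        n/=l; m=abs((q-a[0])@n)<1.2
        if best is None or m.sum()>best.sum(): best=m
    f=q[best]; c=f.mean(0); n=np.linalg.svd(f-c,full_matrices=False)[2][2]; n*=np.sign(n[2])
    print(round(d["conf"],2),"normal",np.round(n,3),"lean",np.degrees(np.arctan2(-n[0],n[2])),"y",np.percentile(f[:,1],[1,99]),"z",np.percentile(f[:,2],[1,99]),"x",np.percentile(f[:,0],[1,99]))
cv2.imwrite("pics/%s.png"%sys.argv[1],im["color"])
E
python3 lean.py L1; python3 go.py
```

```text
t: 12.95
ee_pos: [576.6, 258.7, 53.3]
orientation: [-2.296, -1.235, -0.949]
wrist_force: [0.7, 0.0, -0.5]
width: 77.3
grip_force: 0.0
t: 13.45
ee_pos: [531.7, 191.5, 131.6]
orientation: [-2.297, -1.235, -0.95]
wrist_force: [0.7, -0.2, -0.8]
width: 85.5
grip_force: 0.0
t: 13.85
ee_pos: [533.3, 161.5, 213.1]
orientation: [-2.297, -1.237, -0.955]
wrist_force: [0.2, 0.3, -0.8]
width: 85.5
grip_force: 0.0
0.82 normal [-0.707  0.006  0.707] lean 44.98392576231781 y [-88.90662114 -31.36920517] z [18.0013562  98.94069206] x [-18.85782806  61.90591759]
t 13.95 pos [532.2 162.4 210.2] toolY [ 0.835 -0.551 -0.002] toolZ [ 0.388  0.591 -0.707] w 85.0 grip 0.0 F [-0.2  1.3 -0.6] j [-0.08  0.3   2.04  1.15  0.75 -0.37]
```

View pics/L1.png

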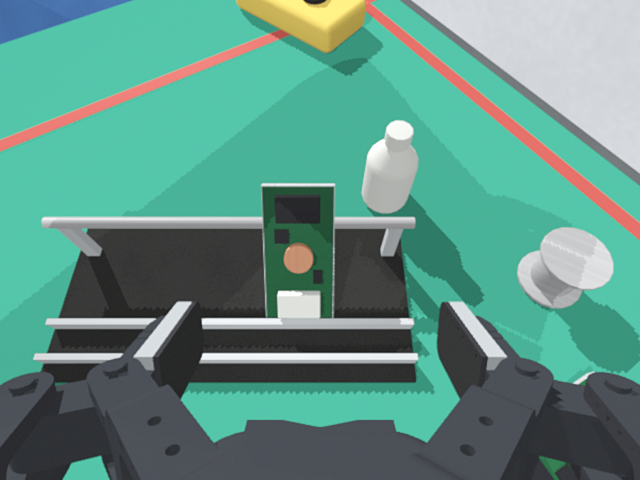

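The first board leans squarely against the bar (pixels (298,255)): 45.0°, behind the inner stop. On to the second.

```bash
python3 go.py 675 23.4 210 -33.3 0; python3 go.py 675 23.4 210 -94.8 0
```

```text
t 13.95 pos [532.2 162.4 210.2] toolY [ 0.835 -0.551 -0.002] toolZ [ 0.388  0.591 -0.707] w 85.0 grip 0.0 F [-0.2  1.3 -0.6] j [-0.08  0.3   2.04  1.15  0.75 -0.37]
turn [-37.62  24.66   0.15] shift cm [ 14.28 -13.9   -0.02]
t 13.95 pos [532.2 162.4 210.2] toolY [ 0.835 -0.551 -0.002] toolZ [ 0.388  0.591 -0.707] w 85.0 grip 0.0 F [-0.2  1.3 -0.6] j [-0.08  0.3   2.04  1.15  0.75 -0.37]
turn [-20.65  42.34 -58.04] shift cm [ 14.28 -13.9   -0.02]
```

```bash
python3 -m handwheel '[[[-2.07,4.23,-5.8],[1.4,-1.4,0],1],[[-2.07,4.23,-5.8],[1.4,-1.4,0],1],[[-2.07,4.23,-5.8],[1.4,-1.4,0],1],[[-2.07,4.23,-5.8],[1.4,-1.4,0],1],[[-2.07,4.23,-5.8],[1.4,-1.4,0],1]]'
python3 -m handwheel '[[[-2.07,4.23,-5.8],[1.4,-1.4,0],1],[[-2.07,4.23,-5.8],[1.4,-1.4,0],1],[[-2.07,4.23,-5.8],[1.4,-1.4,0],1],[[-2.07,4.23,-5.8],[1.4,-1.4,0],1],[[-2.07,4.23,-5.8],[1.4,-1.4,0],1]]'
python3 -m handwheel '[[[0,0,0],[0,0,0],1],[[0,0,0],[0,0,0],1]]'
python3 go.py 675.2 23.4 8 -94.8 0; python3 brd.py w3 board0
```

```text
t: 14.45
ee_pos: [595.2, 99.7, 208.1]
orientation: [-2.794, -0.679, -0.558]
wrist_force: [0.1, 0.6, -0.3]
width: 85.4
grip_force: 0.0
t: 14.95
ee_pos: [665.3, 30.0, 207.9]
orientation: [-3.119, 0.06, -0.04]
wrist_force: [-0.1, -0.6, 0.1]
width: 85.4
grip_force: 0.0
t: 15.15
ee_pos: [665.0, 30.4, 207.5]
orientation: [-3.117, 0.052, -0.045]
wrist_force: [-0.3, 0.2, -0.5]
width: 85.2
grip_force: 0.0
t 15.15 pos [665.   30.4 207.5] toolY [-0.033 -0.999 -0.025] toolZ [ 0.029  0.024 -0.999] w 85.2 grip 0.0 F [-0.3  0.2 -0.5] j [-0.03  0.58  1.38  0.03  1.16  1.56]
turn [-1.31  1.69 -2.89] shift cm [  1.02  -0.7  -19.95]
0.85 [68.5, 334.0, 137.1, 72.3] bgr [52. 80. 33.] c [548.1 248.1] s [ 19.8 102. ] long axis 131.8 ztop 83.1
0.66 [334.8, 200.1, 77.0, 148.6] bgr [ 74. 113.  49.] c [674.9  23.9] s [ 60.2 120.2] long axis 175.2 ztop 23.4
```

```bash
python3 -m handwheel '[[[-1.3,1.7,-2.9],[1,-0.7,-3.5],1],[[0,0,0],[0,0,-3.5],1],[[0,0,0],[0,0,-3.5],1],[[0,0,0],[0,0,-3.5],1],[[0,0,0],[0,0,-3],1]]' 80
python3 -m handwheel '[[[0,0,0],[0,0,-1],1],[[0,0,0],[0,0,-1],1],[[0,0,0],[0,0,0],1],[[0,0,0],[0,0,0],1]]'
python3 go.py 675 23.6 8.4 -94.8 0
```

```text
t: 15.75
ee_pos: [674.3, 23.1, 37.9]
orientation: [3.138, -0.133, 0.002]
wrist_force: [-0.2, -0.7, 0.6]
width: 85.3
grip_force: 0.0
t: 16.15
ee_pos: [676.3, 22.7, 21.1]
orientation: [3.137, -0.135, 0.007]
wrist_force: [-0.9, -0.3, -0.2]
width: 85.3
grip_force: 0.0
t 16.15 pos [676.3  22.7  21.1] toolY [-0.086 -0.996  0.001] toolZ [ 0.004 -0.001 -1.   ] w 85.3 grip 0.0 F [-0.9 -0.3 -0.2] j [-0.03  0.83  1.42 -0.    0.88  1.62]
turn [0.08 0.24 0.13] shift cm [-0.13  0.09 -1.27]
```

```bash
python3 -m handwheel '[[[0.1,0.2,0.1],[-0.1,0.1,-1.27],1],[[0,0,0],[0,0,0],0.5],[[0,0,0],[0,0,0],0.3],[[0,0,0],[0,0,0],0.3],[[0,0,0],[0,0,0],0.3]]' 80
python3 -m handwheel '[[[0,0,0],[0,0,0],0.3],[[0,0,0],[0,0,0],0.3],[[0,0,0],[0,0,0],0.3],[[0,0,0],[0,0,0],0.3]]'
python3 go.py
python3 -m handwheel '[[[0,0,0],[0,0,1],0.3],[[0,0,0],[0,0,2.5],0.3],[[0,0,0],[0,0,3.5],0.3],[[0,0,0],[0,0,3],0.3],[[0,0,0],[0,0,0],0.3]]'
python3 go.py 476.2 324.6 150 -33.3 0;python3 go.py 476.2 324.6 150 -33.3 -45
```

```text
t: 16.65
ee_pos: [675.0, 23.7, 7.6]
orientation: [-3.138, 0.133, 0.0]
wrist_force: [-1.2, 1.3, 3.5]
width: 57.6
grip_force: 86.2
t: 17.05
ee_pos: [675.0, 23.7, 7.6]
orientation: [-3.138, 0.133, 0.0]
wrist_force: [-0.6, -0.1, 5.4]
width: 57.8
grip_force: 86.4
t 17.05 pos [675.   23.7   7.6] toolY [-0.084 -0.996 -0.   ] toolZ [-0.  0. -1.] w 57.8 grip 86.4 F [-0.6 -0.1  5.4] j [-0.03  0.85  1.42  0.    0.87  1.62]
t: 17.55
ee_pos: [676.6, 23.5, 111.7]
orientation: [-3.139, 0.133, -0.009]
wrist_force: [0.0, 1.4, -3.2]
width: 57.0
grip_force: 86.4
t 17.55 pos [676.6  23.5 111.7] toolY [-0.084 -0.996 -0.001] toolZ [ 0.006  0.    -1.   ] w 57.0 grip 86.4 F [ 0.   1.4 -3.2] j [-0.03  0.71  1.4   0.    1.03  1.62]
turn [-0.17  0.29 61.55] shift cm [-20.04  30.11   3.83]
t 17.55 pos [676.6  23.5 111.7] toolY [-0.084 -0.996 -0.001] toolZ [ 0.006  0.    -1.   ] w 57.0 grip 86.4 F [ 0.   1.4 -3.2] j [-0.03  0.71  1.4   0.    1.03  1.62]
turn [ 20.44 -42.11  58.26] shift cm [-20.04  30.11   3.83]
```

```bash
python3 -m handwheel '[[[0,0,0],[0,0,3.5],0.3],[[1.7,-3.51,4.86],[-1.67,2.51,3.5],0.3],[[1.7,-3.51,4.86],[-1.67,2.51,2.5],0.3],[[1.7,-3.51,4.86],[-1.67,2.51,0],0.3],[[1.7,-3.51,4.86],[-1.67,2.51,0],0.3]]'
python3 -m handwheel '[[[1.7,-3.51,4.86],[-1.67,2.51,0],0.3],[[1.7,-3.51,4.86],[-1.67,2.51,0],0.3],[[1.7,-3.51,4.86],[-1.67,2.51,0],0.3],[[1.7,-3.51,4.86],[-1.67,2.51,0],0.3],[[1.7,-3.51,4.86],[-1.67,2.51,0],0.3]]'
python3 -m handwheel '[[[1.7,-3.51,4.86],[-1.67,2.51,0],0.3],[[1.7,-3.51,4.86],[-1.67,2.51,0],0.3],[[1.7,-3.51,4.86],[-1.67,2.51,0],0.3],[[0,0,0],[0,0,0],0.3],[[0,0,0],[0,0,0],0.3]]'
python3 go.py 476.2 324.6 53.4 -33.3 -45; python3 intool.py
```

```text
t: 18.05
ee_pos: [606.6, 124.8, 201.9]
orientation: [-2.966, -0.388, -0.36]
wrist_force: [0.4, 0.9, -3.1]
width: 57.2
grip_force: 87.5
t: 18.55
ee_pos: [522.7, 250.0, 200.9]
orientation: [-2.592, -0.955, -0.748]
wrist_force: [0.4, 0.5, -2.2]
width: 57.4
grip_force: 87.5
t: 19.05
ee_pos: [478.3, 318.0, 201.0]
orientation: [-2.33, -1.216, -0.922]
wrist_force: [0.6, 0.0, -2.2]
width: 57.7
grip_force: 87.5
t 19.05 pos [478.3 318.  201. ] toolY [ 0.823 -0.568 -0.012] toolZ [ 0.384  0.571 -0.725] w 57.7 grip 87.5 F [ 0.6  0.  -2.2] j [ 0.31  0.28  2.08  1.28  0.46 -0.18]
turn [ 0.86 -1.38  1.3 ] shift cm [ -0.21   0.66 -14.76]
0.87
{np.int64(-25): np.int64(1), np.int64(-23): np.int64(0), np.int64(-21): np.int64(1), np.int64(-19): np.int64(0), np.int64(-17): np.int64(0), np.int64(-15): np.int64(0), np.int64(-13): np.int64(0), np.int64(-11): np.int64(0), np.int64(-9): np.int64(0), np.int64(-7): np.int64(0), np.int64(-5): np.int64(0), np.int64(-3): np.int64(0), np.int64(-1): np.int64(0), np.int64(1): np.int64(0), np.int64(3): np.int64(0), np.int64(5): np.int64(0), np.int64(7): np.int64(0), np.int64(9): np.int64(0), np.int64(11): np.int64(0)}
plane [-0.102 -0.537 -0.013] x 7.890430076750756 7.890430076750756 y 41.71380869105156 41.71380869105156 ((7.890429973602295, 41.713809967041016), (0.0, 0.0), 0.0)
```

```bash
python3 -m handwheel '[[[0.9,-1.4,1.3],[-0.2,0.6,-3.5],0.3],[[0,0,0],[0,0,-3.5],0.3],[[0,0,0],[0,0,-2.5],0.3],[[0,0,0],[0,0,-2],0.3],[[0,0,0],[0,0,0],0.3]]'
python3 go.py 476.2 324.6 53.4 -33.3 -45; python3 intool.py
```

```text
t: 19.65
ee_pos: [476.7, 322.4, 94.7]
orientation: [-2.303, -1.231, -0.939]
wrist_force: [0.2, -0.1, -2.2]
width: 57.3
grip_force: 87.6
t 19.65 pos [476.7 322.4  94.7] toolY [ 0.833 -0.553 -0.007] toolZ [ 0.384  0.588 -0.712] w 57.3 grip 87.6 F [ 0.2 -0.1 -2.2] j [ 0.31  0.52  2.13  1.89  0.48 -0.86]
turn [ 0.12 -0.58  0.27] shift cm [-0.05  0.22 -4.13]
0.68
{np.int64(-25): np.int64(0), np.int64(-23): np.int64(0), np.int64(-21): np.int64(0), np.int64(-19): np.int64(0), np.int64(-17): np.int64(0), np.int64(-15): np.int64(0), np.int64(-13): np.int64(0), np.int64(-11): np.int64(0), np.int64(-9): np.int64(0), np.int64(-7): np.int64(0), np.int64(-5): np.int64(0), np.int64(-3): np.int64(0), np.int64(-1): np.int64(0), np.int64(1): np.int64(0), np.int64(3): np.int64(0), np.int64(5): np.int64(0), np.int64(7): np.int64(0), np.int64(9): np.int64(0), np.int64(11): np.int64(0)}Traceback (most recent call last):
  File "intool.py", line 10, in <module>
    rc=cv2.minAreaRect(f[:,:2].astype(np.float32)); print("plane",np.round(k,3),"x",f[:,0].min(),f[:,0].max(),"y",f[:,1].min(),f[:,1].max(),rc)
                                                                                    ~~~~~~~~~~^^
    return umr_minimum(a, axis, None, out, keepdims, initial, where)
ValueError: zero-size array to reduction operation minimum which has no identity
```

```bash
python3 -m handwheel '[[[0.1,-0.6,0.3],[0,0.2,-1],0.3],[[0,0,0],[0,0,-1],0.3],[[0,0,0],[0,0,-0.7],0.3],[[0,0,0],[0,0,-0.5],0.3],[[0,0,0],[0,0,0],0.3]]'
python3 -m handwheel '[[[0,0,0],[0,0,-0.4],0.3],[[0,0,0],[0,0,0],0.3]]'
python3 -m handwheel '[[[0,0,0],[0,0,-0.2],0.3],[[0,0,0],[0,0,0],0.3]]'; python3 go.py 476.2 324.6 53.4 -33.3 -45
```

```text
t: 20.25
ee_pos: [477.6, 325.4, 65.7]
orientation: [-2.291, -1.242, -0.958]
wrist_force: [-0.5, -0.5, -2.5]
width: 57.3
grip_force: 87.6
t: 20.45
ee_pos: [477.3, 325.4, 61.4]
orientation: [-2.291, -1.242, -0.958]
wrist_force: [-0.2, -0.0, -3.4]
width: 57.1
grip_force: 87.6
t: 20.65
ee_pos: [477.4, 325.6, 59.4]
orientation: [-2.291, -1.242, -0.958]
wrist_force: [0.5, 0.8, -0.9]
width: 57.5
grip_force: 87.6
t 20.65 pos [477.4 325.6  59.4] toolY [ 0.837 -0.547  0.004] toolZ [ 0.391  0.593 -0.704] w 57.5 grip 87.6 F [ 0.5  0.8 -0.9] j [ 0.32  0.61  2.13  2.06  0.52 -1.07]
turn [-0.12  0.33 -0.13] shift cm [-0.12 -0.1  -0.6 ]
```

```bash
ls -t pics | head -1; sed -i 's/\[0\]; p=w/[int(sys.argv[1]) if len(sys.argv)>1 else 0]; p=w/' intool.py; python3 intool.py 1 2>&1 | tail -2
```

```text
it19.1.png
{np.int64(-25): np.int64(0), np.int64(-23): np.int64(0), np.int64(-21): np.int64(0), np.int64(-19): np.int64(1), np.int64(-17): np.int64(2503), np.int64(-15): np.int64(7588), np.int64(-13): np.int64(2830), np.int64(-11): np.int64(601), np.int64(-9): np.int64(1161), np.int64(-7): np.int64(10656), np.int64(-5): np.int64(17502), np.int64(-3): np.int64(925), np.int64(-1): np.int64(95), np.int64(1): np.int64(85), np.int64(3): np.int64(28), np.int64(5): np.int64(118), np.int64(7): np.int64(6), np.int64(9): np.int64(0), np.int64(11): np.int64(2)}
plane [ 7.000e-03 -2.000e-03 -4.852e+00] x -42.76636698890658 60.726962594281154 y -29.829422347577957 30.625625956440782 ((9.008350372314453, 0.4270172119140625), (60.44396209716797, 103.42987060546875), 89.88470458984375)
```

```bash
python3 -m handwheel '[[[0,0,0],[0,0,-0.3],0.3],[[0,0,0],[0,0,0],0.3]]'
python3 -m handwheel '[[[0,0,0],[-0.05,-0.05,-0.15],0.3],[[0,0,0],[0,0,0],0.3]]'
python3 -m handwheel '[[[0,0,0],[0,0,-0.1],0.3],[[0,0,0],[0,0,0],0.3]]'
python3 -m handwheel '[[[0,0,0],[0,0,-0.1],0.3],[[0,0,0],[0,0,0],0.3]]'
```

```text
t: 20.95
ee_pos: [477.2, 325.4, 55.9]
orientation: [-2.291, -1.242, -0.957]
wrist_force: [1.0, 0.8, -3.5]
width: 57.5
grip_force: 87.5
t: 21.15
ee_pos: [477.0, 325.1, 54.8]
orientation: [-2.291, -1.242, -0.958]
wrist_force: [1.9, 3.6, -1.4]
width: 57.3
grip_force: 87.3
t: 21.35
ee_pos: [477.1, 325.2, 54.1]
orientation: [-2.29, -1.242, -0.959]
wrist_force: [3.5, 4.2, 0.6]
width: 57.2
grip_force: 87.4
t: 21.55
ee_pos: [477.3, 325.5, 53.6]
orientation: [-2.289, -1.241, -0.96]
wrist_force: [1.0, 4.4, 4.0]
width: 57.3
grip_force: 87.7
```

```bash
python3 -m handwheel '[[[0,0,0],[0,0,0],0.8],[[0,0,0],[0,0,0],0.8],[[0,0,0],[0,0,0],0.9],[[0,0,0],[0,0,0],0.9]]'
python3 -m handwheel '[[[0,0,0],[-0.4,-0.6,0.7],0.9],[[0,0,0],[-0.8,-1.2,1.4],0.9],[[0,0,0],[-1.2,-1.8,2.1],0.9],[[0,0,0],[-1.2,-1.8,2.1],1],[[0,0,0],[-0.8,-1.2,1.4],1]]'
python3 -m handwheel '[[[0,0,0],[0,-1,3],1],[[0,0,0],[0,-1,3],1],[[0,0,0],[0,-1,2],1],[[0,0,0],[0,0,0],1],[[0,0,0],[0,0,0],1]]'
python3 lean.py L2
cat > comp.py <<'E'
from h import *
for n in ("scene","side"):
    im=cams.get_image(n); w=pts(im); cv2.imwrite(f"pics/{n}_c.png",im["color"]); np.save(n,w)
    for q in ("tray","transformer","can_large","can_small","relay","heatsink"):
        for d in finder.silhouettes(q,n)[:2]:
            if d["conf"]<.4: continue
            p=w[d["region"]]; p=p[~np.isnan(p[:,0])]
            if len(p)<20: continue
            hi=np.percentile(p[:,2],95); t=p[p[:,2]>hi-5]
            rc=cv2.minAreaRect(t[:,:2].astype(np.float32)); la=rc[2] if rc[1][0]>rc[1][1] else rc[2]+90
            print(n,q,round(d["conf"],2),"ztop",round(hi),"c",np.round(rc[0],1),"s",np.round(rc[1]),"long",round(la,1))
E
python3 comp.py; python3 go.py 499 -153 190 -90 0
```

```text
t: 21.95
ee_pos: [476.4, 324.7, 52.4]
orientation: [-2.292, -1.242, -0.956]
wrist_force: [-1.1, 0.6, 0.0]
width: 76.5
grip_force: 0.0
t: 22.45
ee_pos: [431.6, 257.7, 130.8]
orientation: [-2.292, -1.242, -0.957]
wrist_force: [-0.4, 0.2, -0.0]
width: 85.4
grip_force: 0.0
t: 22.95
ee_pos: [432.4, 228.6, 209.6]
orientation: [-2.292, -1.242, -0.958]
wrist_force: [0.2, -0.2, -0.3]
width: 85.2
grip_force: 0.0
0.75 normal [-0.707  0.003  0.707] lean 45.00813687261628 y [-88.83309792 -31.1367241 ] z [19.26917301 99.23482435] x [-18.16194634  62.06955215]
0.63 normal [-0.708  0.003  0.706] lean 45.05976290778063 y [30.46121245 87.94751629] z [17.66093494 98.84421125] x [-19.05438739  62.1121372 ]
scene tray 0.86 ztop 23 c [ 545.2 -310.1] s [250.  75.] long 23.8
scene transformer 0.89 ztop 58 c [ 499.8 -152.1] s [45. 58.] long 161.0
scene transformer 0.49 ztop 98 c [595.  283.6] s [30. 62.] long 144.8
scene can_large 0.64 ztop 61 c [ 592.1 -150.8] s [41. 42.] long 126.5
scene can_small 0.9 ztop 55 c [ 388.7 -250.5] s [39. 43.] long 130.6
scene can_small 0.72 ztop 98 c [494.8 346.2] s [32. 62.] 
[... 211 characters left out ...]
side transformer 0.95 ztop 58 c [ 480.1 -156.4] s [88. 45.] long 12.3
side can_large 0.94 ztop 61 c [ 590.4 -150.7] s [46. 46.] long 112.0
side can_large 0.41 ztop 55 c [ 386.7 -251.2] s [39. 40.] long 111.2
side can_small 0.93 ztop 55 c [ 387.7 -251.4] s [41. 40.] long 24.8
side can_small 0.58 ztop 97 c [525.2 231.2] s [205.  55.] long 37.2
side relay 0.88 ztop 55 c [ 671.8 -155.6] s [41. 52.] long 175.7
side heatsink 0.71 ztop 56 c [ 414.  -211.8] s [54. 54.] long 41.7
t 23.75 pos [432.7 228.9 209.7] toolY [ 0.837 -0.547  0.004] toolZ [ 0.391  0.593 -0.704] w 85.3 grip 0.0 F [ 0.  -0.2  0.9] j [ 0.09  0.15  2.25  1.31  0.61 -0.41]
turn [-22.22  41.49 -53.83] shift cm [  6.63 -38.19  -1.97]
```

Both boards lean at 45.0°. The small can has been knocked to about (388,-251). Components next, transformer first.

```bash
python3 go.py 500 -152 200 -18 0
```

```text
t 23.75 pos [432.7 228.9 209.7] toolY [ 0.837 -0.547  0.004] toolZ [ 0.391  0.593 -0.704] w 85.3 grip 0.0 F [ 0.  -0.2  0.9] j [ 0.09  0.15  2.25  1.31  0.61 -0.41]
turn [-40.83  19.76  14.29] shift cm [  6.73 -38.09  -0.97]
```

```bash
python3 -m handwheel '[[[-4.08,1.98,1.43],[0.7,-3.8,0],1],[[-4.08,1.98,1.43],[0.7,-3.8,0],1],[[-4.08,1.98,1.43],[0.7,-3.8,0],1],[[-4.08,1.98,1.43],[0.7,-3.8,0],1],[[-4.08,1.98,1.43],[0.7,-3.8,0],1]]'
python3 -m handwheel '[[[-4.08,1.98,1.43],[0.7,-3.8,0],1],[[-4.08,1.98,1.43],[0.7,-3.8,0],1],[[-4.08,1.98,1.43],[0.7,-3.8,0],1],[[-4.08,1.98,1.43],[0.6,-3.8,0],1],[[-4.08,1.98,1.43],[0.6,-3.8,0],1]]'
python3 -m handwheel '[[[0,0,0],[0,0,0],1],[[0,0,0],[0,0,0],1]]'
python3 go.py 500 -152 200 -18 0
cat > obj.py <<'E'
import sys   # obj.py name height pic : top-face centre/axis from the wrist camera
from h import *
im=cams.get_image("wrist"); w=pts(im); cv2.imwrite(f"pics/{sys.argv[3]}.png",im["color"]); H=float(sys.argv[2])
for d in finder.silhouettes(sys.argv[1],"wrist")[:3]:
    p=w[d["region"]]; p=p[~np.isnan(p[:,0])]
    t=p[abs(p[:,2]-H)<6]
    if d["conf"]<.3 or len(t)<50: continue
    rc=cv2.minAreaRect(t[:,:2].astype(np.float32)); la=rc[2] if rc[1][0]>rc[1][1] else rc[2]+90
    print(round(d["conf"],2),np.round(d["bbox"]),"ztop",round(np.median(t[:,2]),1),"c",np.round(rc[0],1),"mean",np.round(t[:,:2].mean(0),1),"s",np.round(rc[1],1),"long",round(la,1))
E
python3 obj.py transformer 56 o1
```

```text
t: 24.25
ee_pos: [467.8, 37.0, 209.9]
orientation: [-2.46, -1.56, -0.51]
wrist_force: [0.1, -0.6, 0.5]
width: 85.5
grip_force: 0.0
t: 24.75
ee_pos: [500.9, -152.8, 209.8]
orientation: [2.541, 1.847, -0.005]
wrist_force: [0.5, 0.1, 0.1]
width: 85.2
grip_force: 0.0
t: 24.95
ee_pos: [500.5, -150.9, 209.3]
orientation: [-2.541, -1.844, -0.0]
wrist_force: [-1.0, 0.2, 0.4]
width: 85.6
grip_force: 0.0
t 24.95 pos [ 500.5 -150.9  209.3] toolY [ 0.951 -0.31  -0.002] toolZ [-0.001  0.002 -1.   ] w 85.6 grip 0.0 F [-1.   0.2  0.4] j [-0.38  0.34  1.75  0.    1.05 -0.07]
turn [-0.1  -0.06  0.07] shift cm [-0.05 -0.11 -0.93]
0.6 [320. 215.  72.  73.] ztop 56.3 c [ 500.3 -150.7] mean [ 500.7 -149.4] s [46.6 54. ] long 163.6
```

View pics/o1.png

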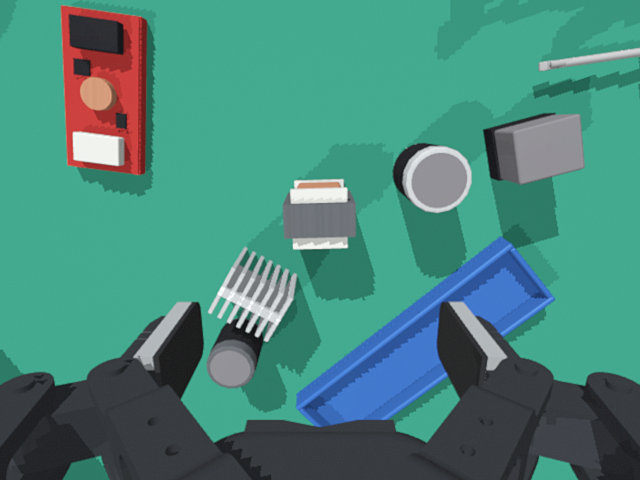

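The transformer is at (320,215), centred and nearly square to the fingers. The heat sink is at (258,295), the small can at (232,362), the large can at (436,178), the relay at (540,148). Descend and grip.

```bash
python3 -m handwheel '[[[0,0,1.6],[0,0,-3.5],1],[[0,0,0],[0,0,-3.5],1],[[0,0,0],[0,0,-3.5],1],[[0,0,0],[0,0,-3.5],1],[[0,0,0],[0,0,-3],1]]' 80
python3 -m handwheel '[[[0,0,0],[0,0,-1.1],1],[[0,0,0],[0,0,0],0.8],[[0,0,0],[0,0,0],0.5],[[0,0,0],[0,0,0],0.3],[[0,0,0],[0,0,0],0.3]]'
python3 -m handwheel '[[[0,0,0],[0,0,0],0.3],[[0,0,0],[0,0,0],0.3],[[0,0,0],[0,0,0],0.3],[[0,0,0],[0,0,0],0.3]]'
python3 go.py
python3 -m handwheel '[[[0,0,0],[0,0,1],0.3],[[0,0,0],[0,0,2.5],0.3],[[0,0,0],[0,0,3],0.3],[[0,0,0],[0,0,1],0.3],[[0,0,0],[0,0,0],0.3]]'
python3 go.py 543.5 -311.4 110 -66.3 0
python3 - <<'E'
from h import *
im=cams.get_image("wrist"); cv2.imwrite("pics/o2.png",im["color"]); w=pts(im)
for z0,z1 in((18,26),):
  for n,w in(("wrist",w),("scene",np.load("scene.npy")),("side",np.load("side.npy"))):
    d=finder.silhouettes("tray","wrist") if n=="wrist" else None
    q=w.reshape(-1,3) if d is None else w[d[0]["region"]] if d else np.zeros((0,3))
    t=np.array([545.3,-310.6]);a=np.radians(23.7);u=np.array([np.cos(a),np.sin(a)]);v=np.array([np.sin(a),-np.cos(a)])
    q=q[~np.isnan(q[:,0])]; l=np.c_[(q[:,:2]-t)@u,(q[:,:2]-t)@v,q[:,2]]
    m=(abs(l[:,0])<140)&(abs(l[:,1])<48)&(l[:,2]>18)&(l[:,2]<27); r=l[m]
    if len(r): rc=cv2.minAreaRect(r[:,:2].astype(np.float32)); print(n,len(r),np.percentile(r,[.5,99.5],axis=0).round(1),rc)
E
```

```text
t: 25.55
ee_pos: [500.1, -150.1, 38.3]
orientation: [-2.514, -1.881, 0.0]
wrist_force: [0.8, -0.3, 0.7]
width: 85.5
grip_force: 0.0
t: 26.05
ee_pos: [501.5, -151.3, 30.4]
orientation: [2.515, 1.881, 0.002]
wrist_force: [-0.8, 1.7, 7.5]
width: 52.9
grip_force: 85.5
t: 26.45
ee_pos: [501.5, -151.3, 30.4]
orientation: [2.515, 1.881, 0.002]
wrist_force: [0.1, 1.0, 7.8]
width: 52.7
grip_force: 85.5
t 26.45 pos [ 501.5 -151.3   30.4] toolY [ 0.959 -0.283  0.002] toolZ [ 0.002 -0.    -1.   ] w 52.7 grip 85.5 F [0.1 1.  7.8] j [-0.38  0.62  1.86  0.    0.67 -0.1 ]
t: 26.95
ee_pos: [501.3, -151.3, 105.2]
orientation: [2.514, 1.88, 0.002]
wrist_force: [0.8, -0.3, -5.4]
width: 52.7
grip_force: 85.7
t 26.95 pos [ 501.3 -151.3  105.2] toolY [ 0.959 -0.283  0.002] toolZ [ 0.002 -0.001 -1.   ] w 52.7 grip 85.7 F [ 0.8 -0.3 -5.4] j [-0.38  0.49  1.83  0.    0.82 -0.1 ]
turn [  0.09   0.11 -49.88] shift cm [  4.22 -16.01   0.48]
wrist 2932 [[-15.6 -36.9  18.1]
 [125.8  33.5  24.5]] ((54.35509490966797, -1.5821647644042969), (143.81077575683594, 71.30477142333984), 0.13416382670402527)
scene 922 [[-124.6  -37.2   18.1]
 [ 124.8   37.    26.2]] ((0.06768798828125, -0.4681892395019531), (75.45716857910156, 250.19000244140625), 89.94112396240234)
side 622 [[-126.   -34.4   18.1]
 [ 125.3   35.5   26.5]] ((-0.116790771484375, 0.5166168212890625), (253.14569091796875, 69.96977996826172), 0.0228593647480011)
```

```bash
python3 -m handwheel '[[[0,0,-7.13],[0.6,-2.28,0],0.3],[[0,0,-7.13],[0.6,-2.28,0],0.3],[[0,0,-7.13],[0.6,-2.28,0],0.3],[[0,0,-7.13],[0.6,-2.28,0],0.3],[[0,0,-7.13],[0.6,-2.28,0],0.3]]'
python3 -m handwheel '[[[0,0,-7.13],[0.6,-2.28,0],0.3],[[0,0,-7.13],[0.6,-2.28,0],0.3],[[0,0,0],[0,0,-2],0.3],[[0,0,0],[0,0,-2],0.3],[[0,0,0],[0,0,0],0.3]]'
python3 go.py 543.3 -311 36 -66.3 0
```

```text
t: 27.55
ee_pos: [530.1, -265.6, 101.8]
orientation: [-2.971, -1.012, 0.003]
wrist_force: [0.4, 0.2, -5.3]
width: 52.8
grip_force: 85.5
t: 28.05
ee_pos: [540.4, -309.3, 59.3]
orientation: [-3.069, -0.643, 0.008]
wrist_force: [-0.2, 1.3, -4.6]
width: 53.1
grip_force: 85.2
t 28.05 pos [ 540.4 -309.3   59.3] toolY [ 0.401 -0.916 -0.007] toolZ [-0.006  0.005 -1.   ] w 53.1 grip 85.2 F [-0.2  1.3 -4.6] j [-0.59  0.7   1.57  0.    0.88  0.56]
turn [-0.29 -0.36  0.04] shift cm [ 0.29 -0.17 -2.33]
```

```bash
python3 -m handwheel '[[[-0.3,-0.35,0],[0.29,-0.17,0],0.3],[[0,0,0],[0,0,0],0.3]]'
python3 -m handwheel '[[[0,0,0],[0,0,-1],0.3],[[0,0,0],[0,0,-0.8],0.3],[[0,0,0],[0,0,-0.3],0.3],[[0,0,0],[0,0,0],0.3]]'
python3 -m handwheel '[[[0,0,0],[0,0,-0.2],0.3],[[0,0,0],[0,0,0],0.3]]'; python3 go.py 543.3 -311 35.4 -66.3 0
```

```text
t: 28.25
ee_pos: [546.2, -312.6, 64.3]
orientation: [3.068, 0.643, 0.01]
wrist_force: [0.3, 0.2, -4.4]
width: 52.7
grip_force: 85.3
t: 28.65
ee_pos: [548.3, -313.8, 50.6]
orientation: [3.063, 0.642, 0.017]
wrist_force: [-20.5, 14.6, 70.2]
width: 53.1
grip_force: 95.7
t: 28.85
ee_pos: [548.5, -313.9, 50.5]
orientation: [3.063, 0.642, 0.017]
wrist_force: [-27.9, 20.8, 89.5]
width: 52.8
grip_force: 98.1
t 28.85 pos [ 548.5 -313.9   50.5] toolY [ 0.401 -0.916  0.014] toolZ [ 0.013 -0.009 -1.   ] w 52.8 grip 98.1 F [-27.9  20.8  89.5] j [-0.59  0.72  1.56 -0.    0.84  0.56]
turn [0.54 0.77 0.03] shift cm [-0.52  0.29 -1.51]
```

It's on the wall: I corrected before the arm had settled. Lift, settle, measure.

```bash
python3 -m handwheel '[[[0,0,0],[0,0,1.5],0.3],[[0,0,0],[0,0,1],0.3],[[0,0,0],[0,0,0],0.3],[[0,0,0],[0,0,0],0.3],[[0,0,0],[0,0,0],0.3]]'
python3 -m handwheel '[[[0,0,0],[0,0,0],0.3],[[0,0,0],[0,0,0],0.3],[[0,0,0],[0,0,0],0.3]]'
python3 go.py 543.3 -311 64 -66.3 0
python3 - <<'E'
from h import *
from scipy.spatial.transform import Rotation as Ro
im=cams.get_image("wrist"); s=monitor.observe(); cv2.imwrite("pics/o3.png",im["color"]); w=pts(im)
for d in finder.silhouettes("transformer","wrist")[:3]:
    p=w[d["region"]];p=p[~np.isnan(p[:,0])]; q=(p-s["ee_pos"])@Ro.from_rotvec(s["orientation"]).as_matrix()
    print(d["conf"],d["bbox"],np.percentile(q,[1,50,99],axis=0).round(1))
E
```

```text
t: 29.35
ee_pos: [545.0, -312.0, 64.3]
orientation: [3.071, 0.644, 0.006]
wrist_force: [-0.1, 0.5, -5.2]
width: 53.4
grip_force: 87.7
t: 29.65
ee_pos: [545.5, -312.3, 65.3]
orientation: [3.07, 0.643, 0.007]
wrist_force: [0.7, 0.7, -3.8]
width: 52.7
grip_force: 87.7
t 29.65 pos [ 545.5 -312.3   65.3] toolY [ 0.402 -0.916  0.006] toolZ [ 0.006 -0.004 -1.   ] w 52.7 grip 87.7 F [ 0.7  0.7 -3.8] j [-0.59  0.7   1.56 -0.    0.87  0.56]
turn [0.24 0.33 0.02] shift cm [-0.22  0.13 -0.13]
0.84 [319.9, 321.4, 177.5, 174.2] [[-21.3 -25.9 -27.9]
 [ 10.5   0.2 -25.3]
 [ 23.9  26.2  26.2]]
```

View pics/o3.png

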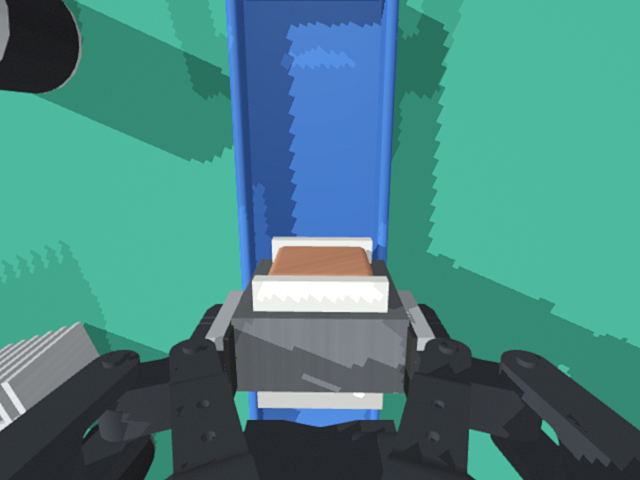

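In this picture the transformer is straight in the grip (320,320), about 2 mm right of the tray's centre line (column 316). I'll shift it and settle before going down.

```bash
python3 -m handwheel '[[[0.24,0.33,0],[-0.2,0.15,0],0.3],[[0,0,0],[0,0,0],0.3],[[0,0,0],[0,0,-0.6],0.3],[[0,0,0],[0,0,0],0.3],[[0,0,0],[0,0,0],0.3]]'
python3 -m handwheel '[[[0,0,0],[0,0,0],0.3],[[0,0,0],[0,0,0],0.3]]'
python3 go.py 543.3 -311 64 -66.3 0
```

```text
t: 30.25
ee_pos: [543.4, -310.8, 59.4]
orientation: [-3.075, -0.644, 0.0]
wrist_force: [0.3, -0.5, -5.1]
width: 53.1
grip_force: 87.6
t: 30.45
ee_pos: [543.6, -310.9, 59.8]
orientation: [3.074, 0.644, 0.001]
wrist_force: [0.1, 0.1, -4.2]
width: 52.9
grip_force: 87.6
t 30.45 pos [ 543.6 -310.9   59.8] toolY [ 0.402 -0.916  0.001] toolZ [ 0. -0. -1.] w 52.9 grip 87.6 F [ 0.1  0.1 -4.2] j [-0.59  0.7   1.57 -0.    0.87  0.56]
turn [0.02 0.03 0.02] shift cm [-0.03 -0.01  0.42]
```

```bash
python3 -m handwheel '[[[0,0,0],[0,0,-0.7],0.3],[[0,0,0],[0,0,-0.4],0.3],[[0,0,0],[0,0,0],0.3],[[0,0,0],[0,0,0],0.3]]'
python3 -m handwheel '[[[0,0,0],[0,0,-0.6],0.3],[[0,0,0],[0,0,-0.4],0.3],[[0,0,0],[0,0,0],0.3],[[0,0,0],[0,0,0],0.3]]'
python3 -m handwheel '[[[0,0,0],[0,0,-0.2],0.3],[[0,0,0],[0,0,0],0.3],[[0,0,0],[0,0,0],0.3]]'
python3 go.py 543.3 -311 35.4 -66.3 0
```

```text
t: 30.85
ee_pos: [543.5, -310.8, 48.4]
orientation: [3.075, 0.644, -0.0]
wrist_force: [-0.8, 0.4, -5.4]
width: 53.4
grip_force: 87.6
t: 31.25
ee_pos: [543.5, -310.8, 38.5]
orientation: [3.075, 0.644, 0.0]
wrist_force: [0.2, -0.0, -4.9]
width: 52.7
grip_force: 87.6
t: 31.55
ee_pos: [543.6, -310.9, 36.7]
orientation: [3.074, 0.644, 0.0]
wrist_force: [0.2, -0.2, -4.5]
width: 52.9
grip_force: 87.6
t 31.55 pos [ 543.6 -310.9   36.7] toolY [ 0.402 -0.916  0.   ] toolZ [ 0. -0. -1.] w 52.9 grip 87.6 F [ 0.2 -0.2 -4.5] j [-0.59  0.74  1.57 -0.    0.83  0.56]
turn [0.02 0.02 0.02] shift cm [-0.03 -0.01 -0.13]
```

```bash
python3 -m handwheel '[[[0,0,0],[0,0,-0.15],0.3],[[0,0,0],[0,0,0],0.3],[[0,0,0],[0,0,0],0.7],[[0,0,0],[0,0,0],0.9],[[0,0,0],[0,0,0],1]]'
python3 -m handwheel '[[[0,0,0],[0,0,0],1],[[0,0,0],[0,0,1],1],[[0,0,0],[0,0,3],1],[[0,0,0],[0,0,3.5],1],[[0,0,0],[0,0,3.5],1]]'
python3 -m handwheel '[[[0,0,0],[0.5,2,3.5],1],[[0,0,0],[0.9,3.5,0],1],[[0,0,0],[0.9,3.5,0],1],[[0,0,0],[1.2,3.5,0],1],[[0,0,0],[1.2,3.5,0],1]]'
python3 -m handwheel '[[[0,0,0],[0,0,0],1],[[0,0,0],[0,0,0],1],[[0,0,0],[0,0,0],1]]'
python3 obj.py can_large 58 o4; python3 obj.py transformer 61 o4b;  python3 go.py 592 -150.8 28 -66.3 0
```

```text
t: 32.05
ee_pos: [543.8, -311.0, 35.4]
orientation: [3.074, 0.644, 0.001]
wrist_force: [0.7, -0.4, -0.1]
width: 85.0
grip_force: 0.0
t: 32.55
ee_pos: [543.4, -310.8, 147.1]
orientation: [3.074, 0.644, 0.001]
wrist_force: [-0.1, -0.3, -0.3]
width: 85.6
grip_force: 0.0
t: 33.05
ee_pos: [590.9, -149.5, 181.2]
orientation: [3.074, 0.644, 0.002]
wrist_force: [0.3, -0.9, 0.1]
width: 85.6
grip_force: 0.0
t: 33.35
ee_pos: [590.4, -151.8, 180.5]
orientation: [3.074, 0.643, 0.001]
wrist_force: [-0.4, -0.9, -0.2]
width: 85.6
grip_force: 0.0
0.71 [317. 223.  70.  81.] ztop 59.2 c [ 592.3 -147.9] mean [ 593.  -147.6] s [46.6 46.8] long 165.4
t 33.55 pos [ 590.3 -151.7  180.2] toolY [ 0.4   -0.916  0.   ] toolZ [ 0. -0. -1.] w 85.4 grip 0.0 F [ 0.7  1.  -0.2] j [-0.33  0.52  1.55 -0.    1.07  0.83]
turn [0.02 0.02 0.1 ] shift cm [  0.17   0.09 -15.22]
```

```bash
python3 -m handwheel '[[[0,0,0],[0.2,0.3,-3.5],1],[[0,0,0],[0,0,-3.5],1],[[0,0,0],[0,0,-3.5],1],[[0,0,0],[0,0,-3],1],[[0,0,0],[0,0,-1.5],1]]' 60
python3 -m handwheel '[[[0,0,0],[0,0,0],0.8],[[0,0,0],[0,0,0],0.5],[[0,0,0],[0,0,0],0.3],[[0,0,0],[0,0,0],0.3],[[0,0,0],[0,0,0],0.3]]'
python3 -m handwheel '[[[0,0,0],[0,0,0],0.3],[[0,0,0],[0,0,0],0.3],[[0,0,0],[0,0,0],0.3]]'
python3 go.py
python3 -m handwheel '[[[0,0,0],[0,0,1],0.3],[[0,0,0],[0,0,2.5],0.3],[[0,0,0],[0,0,3],0.3],[[0,0,0],[0,0,2],0.3],[[0,0,0],[0,0,0],0.3]]'
cat > held.py <<'E'
import sys
from h import *
from scipy.spatial.transform import Rotation as Ro
im=cams.get_image("wrist"); s=monitor.observe(); cv2.imwrite("pics/h_%s.png"%sys.argv[1],im["color"]); w=pts(im)
t=np.array([545.1,-310.2]);a=np.radians(23.7);u=np.array([np.cos(a),np.sin(a)]);v=np.array([np.sin(a),-np.cos(a)])
d2=s["ee_pos"][:2]-t; print("TCP in tray u,v",(d2@u).round(1),(d2@v).round(1),"z",round(s["ee_pos"][2],1))
for d in finder.silhouettes(sys.argv[1],"wrist")[:3]:
    p=w[d["region"]];p=p[~np.isnan(p[:,0])]; q=(p-s["ee_pos"])@Ro.from_rotvec(s["orientation"]).as_matrix()
    hi=np.percentile(q[:,2],1); f=q[q[:,2]<hi+5]; l=np.c_[(p[:,:2]-t)@u,(p[:,:2]-t)@v][q[:,2]<hi+5]
    print(round(d["conf"],2),"tool: top z",hi.round(1),"x",np.percentile(f[:,0],[.5,99.5]).round(1),"y",np.percentile(f[:,1],[.5,99.5]).round(1),"tray u",np.percentile(l[:,0],[.5,99.5]).round(1),"v",np.percentile(l[:,1],[.5,99.5]).round(1))
E
python3 held.py can_large
python3 go.py 590.1 -290.5 120 -66.3 0
```

```text
t: 34.05
ee_pos: [591.3, -148.0, 27.6]
orientation: [-3.074, -0.643, 0.004]
wrist_force: [0.3, -0.3, 0.4]
width: 85.4
grip_force: 0.0
t: 34.55
ee_pos: [593.7, -148.3, 32.1]
orientation: [3.073, 0.644, 0.005]
wrist_force: [-0.2, -0.5, 7.1]
width: 46.8
grip_force: 61.9
t: 34.85
ee_pos: [593.7, -148.3, 32.2]
orientation: [3.073, 0.644, 0.005]
wrist_force: [0.4, -0.8, 6.5]
width: 46.8
grip_force: 61.9
t 34.85 pos [ 593.7 -148.3   32.2] toolY [ 0.402 -0.916  0.003] toolZ [ 0.004 -0.001 -1.   ] w 46.8 grip 61.9 F [ 0.4 -0.8  6.5] j [-0.32  0.73  1.62 -0.    0.8   0.84]
t: 35.35
ee_pos: [594.0, -148.3, 118.9]
orientation: [3.072, 0.644, 0.008]
wrist_force: [1.0, 0.0, -2.7]
width: 46.6
grip_force: 61.9
TCP in tray u,v 109.1 -129.2 z 116.8
0.64 tool: top z -30.4 x [-22.8  22.5] y [-21.6  22.8] tray u [ 86.3 131.6] v [-150.9 -106.5]
t 35.45 pos [ 592.4 -147.8  115.4] toolY [ 0.402 -0.916  0.001] toolZ [ 0.001 -0.    -1.   ] w 46.5 grip 61.9 F [ 0.6  0.4 -1.9] j [-0.32  0.6   1.59 -0.    0.95  0.84]
turn [0.02 0.04 0.02] shift cm [ -0.23 -14.27   0.46]
```

```bash
python3 -m handwheel '[[[0,0,0],[0,-3,0],0.3],[[0,0,0],[-0.1,-3,0],0.3],[[0,0,0],[-0.1,-3,0],0.3],[[0,0,0],[-0.1,-3,0],0.3],[[0,0,0],[0,-2.3,0],0.3]]'
python3 -m handwheel '[[[0,0,0],[0,0,-2],0.3],[[0,0,0],[0,0,-2],0.3],[[0,0,0],[0,0,-1],0.3],[[0,0,0],[0,0,0],0.3],[[0,0,0],[0,0,0],0.3]]'
python3 -m handwheel '[[[0,0,0],[0,0,0],0.3],[[0,0,0],[0,0,0],0.3]]'
python3 go.py 589.5 -290.7 35 -66.3 0;python3 held.py can_large;python3 held.py transformer
```

```text
t: 35.95
ee_pos: [588.6, -292.2, 113.5]
orientation: [-3.074, -0.643, 0.003]
wrist_force: [0.2, -0.6, -1.2]
width: 46.5
grip_force: 62.0
t: 36.45
ee_pos: [589.5, -290.7, 65.2]
orientation: [-3.075, -0.645, 0.0]
wrist_force: [0.9, 0.1, -2.4]
width: 47.1
grip_force: 62.2
t: 36.65
ee_pos: [589.9, -291.0, 66.0]
orientation: [3.074, 0.644, 0.002]
wrist_force: [-0.3, 0.0, -1.2]
width: 46.5
grip_force: 62.2
t 36.65 pos [ 589.9 -291.    66. ] toolY [ 0.402 -0.916  0.001] toolZ [ 0.001 -0.001 -1.   ] w 46.5 grip 62.2 F [-0.3  0.  -1.2] j [-0.53  0.74  1.47 -0.    0.93  0.63]
turn [0.05 0.07 0.02] shift cm [-0.04  0.03 -3.1 ]
TCP in tray u,v 48.7 0.4 z 65.9
0.83 tool: top z -28.4 x [-23.5  21.9] y [-22.2  22.4] tray u [25.1 70.5] v [-21.9  22.7]
TCP in tray u,v 48.6 0.3 z 65.6
0.7 tool: top z -26.8 x [-24.1  11. ] y [-12.9  18. ] tray u [24.5 59.5] v [-12.7  18.3]
```

```bash
python3 -m handwheel '[[[0,0,0],[0,0,-1],0.3],[[0,0,0],[0,0,-1],0.3],[[0,0,0],[0,0,-0.6],0.3],[[0,0,0],[0,0,0],0.3],[[0,0,0],[0,0,0],0.3]]'
python3 -m handwheel '[[[0,0,0],[0,0,-0.25],0.3],[[0,0,0],[0,0,0],0.3],[[0,0,0],[0,0,0],0.3]]'
python3 -m handwheel '[[[0,0,0],[0,0,-0.25],0.3],[[0,0,0],[0,0,0],0.3],[[0,0,0],[0,0,0],0.3]]'
```

```text
t: 37.35
ee_pos: [589.4, -290.8, 38.7]
orientation: [-3.075, -0.644, 0.0]
wrist_force: [0.1, 1.1, -0.6]
width: 46.6
grip_force: 62.3
t: 37.65
ee_pos: [589.8, -291.0, 37.2]
orientation: [3.074, 0.644, 0.001]
wrist_force: [-1.3, 0.7, 4.0]
width: 46.9
grip_force: 62.3
t: 37.95
ee_pos: [589.8, -291.1, 37.1]
orientation: [3.074, 0.644, 0.001]
wrist_force: [-10.5, 5.3, 28.3]
width: 46.9
grip_force: 65.2
```

```bash
python3 -m handwheel '[[[0,0,0],[0,0,0.2],0.3],[[0,0,0],[0,0,0],0.7],[[0,0,0],[0,0,0],0.9],[[0,0,0],[0,0,0],1],[[0,0,0],[0,0,0],1]]'
python3 -m handwheel '[[[0,0,0],[0,0,1],1],[[0,0,0],[0,0,3],1],[[0,0,0],[0,0,3.5],1],[[0,0,7],[0,0,3.5],1],[[0,0,7],[0,0,3.5],1]]'
python3 -m handwheel '[[[0,0,7],[1.2,1.9,0],1],[[0,0,7],[1.2,1.9,0],1],[[0,0,7],[1.2,1.9,0],1],[[0,0,7],[1.2,1.9,0],1],[[0,0,7],[1.2,1.9,0],1]]'
python3 -m handwheel '[[[0,0,7],[1.2,1.9,0],1],[[0,0,6],[1.2,1.9,0],1],[[0,0,0],[0,0,0],1],[[0,0,0],[0,0,0],1],[[0,0,0],[0,0,0],1]]'
python3 obj.py relay 52 o5; python3 obj.py can_large 63 o5b;  python3 go.py 672.5 -155 28 -4 0
```

```text
t: 38.45
ee_pos: [589.5, -290.8, 35.8]
orientation: [3.075, 0.645, -0.0]
wrist_force: [-0.3, 0.0, 1.0]
width: 85.3
grip_force: 0.0
t: 38.95
ee_pos: [589.5, -290.8, 183.4]
orientation: [2.97, 1.021, 0.001]
wrist_force: [0.8, -0.5, -0.3]
width: 85.5
grip_force: 0.0
t: 39.45
ee_pos: [650.0, -195.1, 182.0]
orientation: [2.525, 1.867, 0.001]
wrist_force: [-0.4, 1.2, 0.3]
width: 85.4
grip_force: 0.0
t: 39.95
ee_pos: [673.2, -158.6, 181.5]
orientation: [2.306, 2.133, 0.0]
wrist_force: [-0.2, -0.3, 0.6]
width: 85.3
grip_force: 0.0
0.86 [320. 213.  74.  69.] ztop 52.8 c [ 674.  -152.7] mean [ 674.4 -151.6] s [39.5 48. ] long 176.8
0.6 [226. 390.  74.  90.] ztop 64.2 c [ 589.2 -290.9] mean [ 589.7 -288.5] s [45.8 47.2] long 101.2
t 40.15 pos [ 673.3 -158.5  181.3] toolY [ 0.997 -0.077  0.   ] toolZ [ 0.  0. -1.] w 85.3 grip 0.0 F [-0.4  0.2 -0.3] j [-0.3   0.66  1.3   0.    1.18 -0.22]
turn [-0.01  0.02  0.41] shift cm [ -0.08   0.35 -15.33]
```

Run:
```python
from h import *
im=cv2.imread("pics/o5.png"); cv2.imwrite("pics/o5v.png",im)
for n in("scene","wrist"):
    i=cams.get_image(n); w=pts(i)
    for d in finder.silhouettes("screwdriver",n)[:2]:
        p=w[d["region"]];p=p[~np.isnan(p[:,0])];p=p[p[:,2]>3]; p=p[p[:,0]>690]
        if len(p): print(n,d["conf"],p[p[:,0].argmin()].round(),p[p[:,0].argmax()].round())
```

```text
scene 0.85 [697. -94.  13.] [ 863. -123.   14.]
wrist 0.66 [696. -99.  14.] [ 865. -118.   19.]
```

View pics/o5v.png

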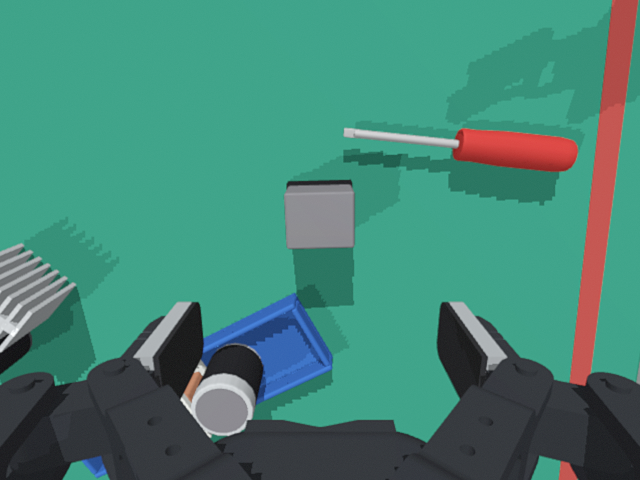

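The relay is at (320,215). The screwdriver shaft (row 135) is about 40 mm clear of the finger path, so I can descend.

```bash
python3 -m handwheel '[[[0,0,1.2],[0.1,0.6,-3.5],1],[[0,0,0],[0,0,-3.5],1],[[0,0,0],[0,0,-3.5],1],[[0,0,0],[0,0,-3],1],[[0,0,0],[0,0,-1.8],1]]' 60
python3 -m handwheel '[[[0,0,0],[0,0,0],0.8],[[0,0,0],[0,0,0],0.5],[[0,0,0],[0,0,0],0.3],[[0,0,0],[0,0,0],0.3],[[0,0,0],[0,0,0],0.3]]'
python3 -m handwheel '[[[0,0,0],[0,0,0],0.3],[[0,0,0],[0,0,0],0.3],[[0,0,0],[0,0,0],0.3]]'
python3 go.py
python3 -m handwheel '[[[0,0,0],[0,0,1],0.3],[[0,0,0],[0,0,2.5],0.3],[[0,0,0],[0,0,3],0.3],[[0,0,0],[0,0,3],0.3],[[0,0,0],[0,0,0],0.3]]'
python3 -m handwheel '[[[0,0,0],[0,0,0],0.3],[[0,0,0],[0,0,0],0.3]]'
python3 held.py relay
python3 go.py 633.4 -271.4 120 -66.3 0
```

```text
t: 40.85
ee_pos: [673.5, -151.6, 25.6]
orientation: [-2.28, -2.158, 0.002]
wrist_force: [0.3, 0.0, 0.1]
width: 85.8
grip_force: 0.0
t: 41.35
ee_pos: [675.7, -152.2, 30.3]
orientation: [2.279, 2.158, 0.003]
wrist_force: [0.1, 0.2, 8.1]
width: 48.9
grip_force: 63.6
t: 41.65
ee_pos: [675.7, -152.2, 30.3]
orientation: [2.279, 2.158, 0.003]
wrist_force: [-0.2, -1.0, 7.3]
width: 48.9
grip_force: 63.6
t 41.65 pos [ 675.7 -152.2   30.3] toolY [ 0.999 -0.055  0.003] toolZ [ 0.003 -0.001 -1.   ] w 48.9 grip 63.6 F [-0.2 -1.   7.3] j [-0.29  0.84  1.37  0.    0.92 -0.23]
t: 42.15
ee_pos: [676.6, -152.4, 128.8]
orientation: [2.276, 2.155, 0.007]
wrist_force: [-0.3, -1.0, -0.7]
width: 49.0
grip_force: 62.9
t: 42.35
ee_pos: [673.9, -151.7, 122.3]
orientation: [-2.28, -2.159, 0.001]
wrist_force: [-0.8, 1.2, -2.2]
width: 49.1
grip_force: 62.8
TCP in tray u,v 181.7 -93.4 z 122.0
0.84 tool: top z -24.0 x [-20.   19.3] y [-23.1  24. ] tray u [154.9 209.5] v [-119.1  -67.8]
t 42.45 pos [ 674.  -151.7  122. ] toolY [ 0.999 -0.055 -0.002] toolZ [-0.002  0.001 -1.   ] w 48.9 grip 62.8 F [ 0.1 -0.3 -1.3] j [-0.29  0.73  1.34  0.    1.08 -0.23]
turn [-9.000e-02 -6.000e-02 -6.318e+01] shift cm [ -4.06 -11.97  -0.2 ]
```

```bash
python3 -m handwheel '[[[0,0,-7],[-0.45,-1.33,0],0.3],[[0,0,-7],[-0.45,-1.33,0],0.3],[[0,0,-7],[-0.45,-1.33,0],0.3],[[0,0,-7],[-0.45,-1.33,0],0.3],[[0,0,-7],[-0.45,-1.33,0],0.3]]'
python3 -m handwheel '[[[0,0,-7],[-0.45,-1.33,0],0.3],[[0,0,-7],[-0.45,-1.33,0],0.3],[[0,0,-7],[-0.45,-1.33,0],0.3],[[0,0,-7],[-0.45,-1.33,0],0.3],[[0,0,0],[0,0,-2],0.3]]'
python3 -m handwheel '[[[0,0,0],[0,0,-2],0.3],[[0,0,0],[0,0,-1],0.3],[[0,0,0],[0,0,0],0.3],[[0,0,0],[0,0,0],0.3],[[0,0,0],[0,0,0],0.3]]'
python3 -m handwheel '[[[0,0,0],[0,0,0],0.3],[[0,0,0],[0,0,0],0.3]]'
python3 go.py 633.4 -271.5 35.3 -66.3 0;python3 held.py relay;python3 held.py can_large;python3 held.py tray
```

```text
t: 42.95
ee_pos: [651.5, -218.7, 122.2]
orientation: [-2.828, -1.367, 0.001]
wrist_force: [0.6, -0.1, -0.5]
width: 49.3
grip_force: 62.6
t: 43.45
ee_pos: [634.5, -273.7, 104.6]
orientation: [3.073, 0.64, 0.004]
wrist_force: [0.0, 0.6, -1.9]
width: 49.1
grip_force: 62.7
t: 43.95
ee_pos: [634.6, -271.7, 74.2]
orientation: [3.072, 0.65, 0.002]
wrist_force: [-0.3, -0.1, -0.6]
width: 49.3
grip_force: 62.7
t: 44.15
ee_pos: [634.3, -271.6, 73.8]
orientation: [3.073, 0.65, 0.002]
wrist_force: [-0.5, 0.4, -1.3]
width: 49.2
grip_force: 62.7
t 44.15 pos [ 634.3 -271.6   73.8] toolY [ 0.405 -0.914  0.001] toolZ [ 0.001 -0.001 -1.   ] w 49.2 grip 62.7 F [-0.5  0.4 -1.3] j [-0.47  0.78  1.37 -0.    0.99  0.68]
turn [ 0.04  0.07 -0.18] shift cm [-0.09  0.01 -3.85]
TCP in tray u,v 97.1 0.5 z 73.7
0.63 tool: top z -23.8 x [-19.8  19.8] y [-23.4  23.6] tray u [ 77.3 117. ] v [-23.   24.1]
TCP in tray u,v 97.1 0.4 z 73.4
0.75 tool: top z 7.9 x [-57.  -44.8] y [-22.8  22.9] tray u [40.  52.3] v [-22.2  23.5]
TCP in tray u,v 97.0 0.4 z 73.3
0.8 tool: top z 49.5 x [-88.8  29.5] y [-36.   33.8] tray u [  8.3 126.5] v [-35.5  34.2]
```

```bash
python3 -m handwheel '[[[0,0,0],[0,0,-1.2],0.3],[[0,0,0],[0,0,-1.2],0.3],[[0,0,0],[0,0,-0.9],0.3],[[0,0,0],[0,0,0],0.3],[[0,0,0],[0,0,0],0.3]]'
python3 -m handwheel '[[[0,0,0],[0,0,-0.3],0.3],[[0,0,0],[0,0,0],0.3],[[0,0,0],[0,0,0],0.3]]'
python3 -m handwheel '[[[0,0,0],[0,0,-0.2],0.3],[[0,0,0],[0,0,0],0.3],[[0,0,0],[0,0,0],0.3]]'
```

```text
t: 44.95
ee_pos: [633.9, -271.5, 39.7]
orientation: [-3.073, -0.65, 0.0]
wrist_force: [0.2, 0.6, -1.2]
width: 48.8
grip_force: 62.7
t: 45.25
ee_pos: [634.1, -271.6, 37.4]
orientation: [3.073, 0.65, 0.001]
wrist_force: [-0.3, -0.5, -1.0]
width: 49.2
grip_force: 62.7
t: 45.55
ee_pos: [634.2, -271.6, 35.4]
orientation: [3.073, 0.65, 0.001]
wrist_force: [1.3, 0.2, -0.8]
width: 49.0
grip_force: 62.7
```

```bash
python3 -m handwheel '[[[0,0,0],[0,0,-0.05],0.3],[[0,0,0],[0,0,0],0.7],[[0,0,0],[0,0,0],0.9],[[0,0,0],[0,0,0],1],[[0,0,0],[0,0,0],1]]'
python3 -m handwheel '[[[0,0,0],[0,0,1],1],[[0,0,0],[0,0,3],1],[[0,0,0],[0,0,3.5],1],[[0,0,0],[0,0,3.5],1],[[0,0,0],[0,0,3.5],1]]'
python3 -m handwheel '[[[0,0,3],[-3.4,1,0],1],[[0,0,3],[-3.5,1.2,0],1],[[0,0,3],[-3.5,1.2,0],1],[[0,0,3],[-3.5,1.2,0],1],[[0,0,3],[-3.5,1.2,0],1]]'
python3 -m handwheel '[[[0,0,2.5],[-3.5,1.2,0],1],[[0,0,0],[0,0,0],1],[[0,0,0],[0,0,0],1],[[0,0,0],[0,0,0],1],[[0,0,0],[0,0,0],1]]'
python3 obj.py heatsink 54 o6; python3 obj.py can_small 52 o6b;  python3 go.py 425.5 -202 28 -48.5 0
```

```text
t: 46.05
ee_pos: [634.0, -271.5, 34.6]
orientation: [3.073, 0.65, 0.0]
wrist_force: [-0.8, 0.6, 0.5]
width: 85.6
grip_force: 0.0
t: 46.55
ee_pos: [634.0, -271.5, 182.0]
orientation: [3.073, 0.65, 0.001]
wrist_force: [0.2, -0.2, 0.6]
width: 86.0
grip_force: 0.0
t: 47.05
ee_pos: [458.7, -213.0, 180.4]
orientation: [2.96, 1.048, 0.001]
wrist_force: [0.7, -0.9, 0.4]
width: 85.3
grip_force: 0.0
t: 47.55
ee_pos: [425.8, -201.9, 179.8]
orientation: [2.938, 1.11, 0.001]
wrist_force: [1.0, -0.2, -0.0]
width: 85.8
grip_force: 0.0
0.74 [316. 222.  80.  76.] ztop 54.7 c [ 425.8 -199.6] mean [ 426.3 -198.9] s [44.5 54.1] long 132.6
0.96 [333. 299.  58.  72.] ztop 53.1 c [ 389.1 -248.9] mean [ 390.1 -247.8] s [40.6 40.7] long 93.5
t 47.75 pos [ 425.3 -201.6  179.5] toolY [ 0.661 -0.75   0.   ] toolZ [ 0. -0. -1.] w 85.3 grip 0.0 F [ 0.3  0.  -0.5] j [-0.54  0.29  1.91  0.    0.94  0.31]
turn [0.   0.01 0.12] shift cm [  0.02  -0.04 -15.15]
```

View pics/o6.png

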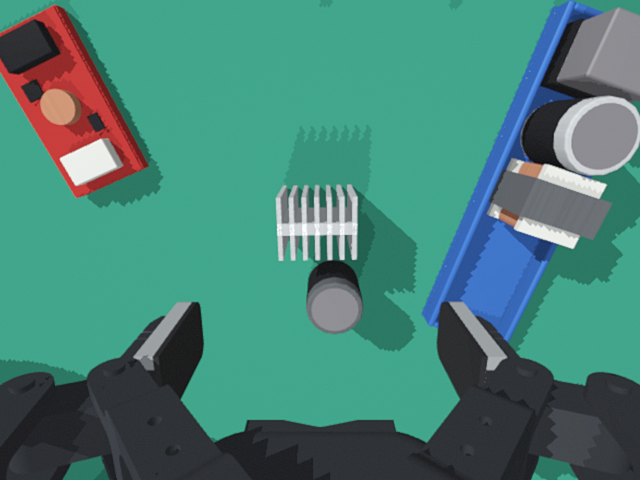

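The heat sink is at (316,222), outer fins facing the fingers. The small can is behind it at (335,300), clear of them.

```bash
python3 -m handwheel '[[[0,0,1.2],[0.05,0.2,-3.5],1],[[0,0,0],[0,0,-3.5],1],[[0,0,0],[0,0,-3.5],1],[[0,0,0],[0,0,-3],1],[[0,0,0],[0,0,-1.6],1]]' 60
python3 -m handwheel '[[[0,0,0],[0,0,0],0.8],[[0,0,0],[0,0,0],0.5],[[0,0,0],[0,0,0],0.3],[[0,0,0],[0,0,0],0.3],[[0,0,0],[0,0,0],0.3]]'
python3 -m handwheel '[[[0,0,0],[0,0,0],0.3],[[0,0,0],[0,0,0],0.3],[[0,0,0],[0,0,0],0.3]]'
python3 go.py
python3 -m handwheel '[[[0,0,0],[0,0,1],0.3],[[0,0,0],[0,0,2.5],0.3],[[0,0,0],[0,0,3],0.3],[[0,0,0],[0,0,3],0.3],[[0,0,0],[0,0,0],0.3]]'
python3 -m handwheel '[[[0,0,0],[0,0,0],0.3],[[0,0,0],[0,0,0],0.3]]'
python3 held.py heatsink
python3 go.py 499.3 -330.3 120 -66.3 0
```

```text
t: 48.25
ee_pos: [424.8, -199.1, 26.4]
orientation: [-2.925, -1.14, 0.002]
wrist_force: [0.1, 0.7, -0.2]
width: 85.0
grip_force: 0.0
t: 48.75
ee_pos: [426.1, -199.8, 29.6]
orientation: [2.926, 1.14, 0.002]
wrist_force: [-0.2, 0.6, 6.4]
width: 53.1
grip_force: 64.3
t: 49.05
ee_pos: [426.0, -199.8, 29.6]
orientation: [2.926, 1.14, 0.002]
wrist_force: [-0.3, 0.5, 7.6]
width: 53.3
grip_force: 64.4
t 49.05 pos [ 426.  -199.8   29.6] toolY [ 0.677 -0.736  0.002] toolZ [ 0.002 -0.001 -1.   ] w 53.3 grip 64.4 F [-0.3  0.5  7.6] j [-0.54  0.56  1.99  0.    0.59  0.29]
t: 49.55
ee_pos: [427.1, -200.4, 127.4]
orientation: [2.922, 1.139, 0.007]
wrist_force: [-0.1, -0.4, -2.2]
width: 53.0
grip_force: 64.2
t: 49.75
ee_pos: [424.9, -199.2, 122.8]
orientation: [-2.926, -1.14, 0.001]
wrist_force: [-0.7, -0.2, -3.2]
width: 52.8
grip_force: 64.2
TCP in tray u,v -65.4 -150.0 z 122.7
0.88 tool: top z -26.5 x [-21.7  22.2] y [-26.4  26.8] tray u [-91.9 -36.8] v [-181.  -119.2]
t 49.85 pos [ 425.  -199.2  122.6] toolY [ 0.677 -0.736 -0.002] toolZ [-0.001  0.001 -1.   ] w 53.4 grip 64.2 F [ 0.1  0.1 -2.2] j [-0.54  0.38  1.96  0.    0.81  0.29]
turn [ -0.07  -0.07 -18.88] shift cm [  7.43 -13.11  -0.26]
```

```bash
python3 -m handwheel '[[[0,0,-4.7],[1.5,-2.62,0],0.3],[[0,0,-4.7],[1.5,-2.62,0],0.3],[[0,0,-4.7],[1.5,-2.62,0],0.3],[[0,0,-4.7],[1.5,-2.62,0],0.3],[[0,0,0],[1.46,-2.62,0],0.3]]'
python3 -m handwheel '[[[0,0,0],[0,0,-2],0.3],[[0,0,0],[0,0,-2],0.3],[[0,0,0],[0,0,-1.5],0.3],[[0,0,0],[0,0,0],0.3],[[0,0,0],[0,0,0],0.3]]'
python3 -m handwheel '[[[0,0,0],[0,0,0],0.3],[[0,0,0],[0,0,0],0.3]]'
python3 go.py 499.6 -330.2 34.6 -66.3 0;python3 held.py heatsink;python3 held.py transformer;python3 held.py tray
```

```text
t: 50.35
ee_pos: [500.3, -331.4, 122.4]
orientation: [-3.074, -0.642, 0.002]
wrist_force: [-0.1, -0.4, -2.0]
width: 53.0
grip_force: 64.1
t: 50.85
ee_pos: [500.2, -330.5, 68.6]
orientation: [-3.074, -0.647, 0.0]
wrist_force: [-0.2, 0.1, -1.7]
width: 53.5
grip_force: 64.1
t: 51.05
ee_pos: [500.6, -330.8, 69.6]
orientation: [3.073, 0.647, 0.002]
wrist_force: [-0.4, 0.2, -2.8]
width: 52.8
grip_force: 64.1
t 51.05 pos [ 500.6 -330.8   69.6] toolY [ 0.403 -0.915  0.002] toolZ [ 0.001 -0.001 -1.   ] w 52.8 grip 64.1 F [-0.4  0.2 -2.8] j [-0.66  0.65  1.64  0.    0.85  0.49]
turn [ 0.07  0.09 -0.09] shift cm [-0.1   0.06 -3.5 ]
TCP in tray u,v -49.1 0.9 z 69.5
0.88 tool: top z -26.3 x [-21.4  22.3] y [-26.5  26.8] tray u [-70.5 -26.8] v [-25.6  27.6]
TCP in tray u,v -49.2 0.7 z 69.2
0.55 tool: top z 6.1 x [35. 62.] y [-26.9  26.5] tray u [-14.2  12.8] v [-26.2  27.2]
TCP in tray u,v -49.3 0.7 z 69.0
0.59 tool: top z 43.9 x [-73.2 118.8] y [-36.2  33.7] tray u [-122.4   69.5] v [-35.5  34.3]
```

```bash
python3 -m handwheel '[[[0,0,0],[-0.1,0.03,0],0.3],[[0,0,0],[0,0,-1.2],0.3],[[0,0,0],[0,0,-1],0.3],[[0,0,0],[0,0,-0.7],0.3],[[0,0,0],[0,0,0],0.3]]'
python3 -m handwheel '[[[0,0,0],[0,0,-0.25],0.3],[[0,0,0],[0,0,0],0.3],[[0,0,0],[0,0,0],0.3]]'
python3 -m handwheel '[[[0,0,0],[0,0,-0.25],0.3],[[0,0,0],[0,0,0],0.3],[[0,0,0],[0,0,0],0.3]]'; python3 held.py tray | head -1
```

```text
t: 51.85
ee_pos: [498.5, -329.7, 38.0]
orientation: [-3.073, -0.647, 0.002]
wrist_force: [-0.5, 0.5, -3.2]
width: 52.7
grip_force: 64.3
t: 52.15
ee_pos: [499.3, -330.4, 37.4]
orientation: [3.074, 0.647, 0.001]
wrist_force: [-0.4, 0.5, -3.0]
width: 53.2
grip_force: 64.3
t: 52.45
ee_pos: [499.2, -330.2, 34.7]
orientation: [3.074, 0.647, 0.0]
wrist_force: [0.2, 0.2, -3.3]
width: 53.3
grip_force: 64.5
TCP in tray u,v -50.1 -0.1 z 34.7
```

```bash
python3 -m handwheel '[[[0,0,0],[0,0,-0.05],0.3],[[0,0,0],[0,0,0],0.7],[[0,0,0],[0,0,0],0.9],[[0,0,0],[0,0,0],1],[[0,0,0],[0,0,0],1]]'
python3 -m handwheel '[[[0,0,0],[0,0,1],1],[[0,0,0],[0,0,3],1],[[0,0,0],[0,0,3.5],1],[[0,0,0],[0,0,3.5],1],[[0,0,0],[0,0,3.5],1]]'
python3 -m handwheel '[[[0,0,0],[-2.7,2,0],1],[[0,0,0],[-2.7,2,0],1],[[0,0,0],[-2.7,2,0],1],[[0,0,0],[-2.8,2.1,0],1],[[0,0,0],[0,0,0],1]]'
python3 -m handwheel '[[[0,0,0],[0,0,0],1],[[0,0,0],[0,0,0],1],[[0,0,0],[0,0,0],1]]'
python3 obj.py can_small 52 o7;  python3 go.py 389.5 -249 28 -66.3 0
```

```text
t: 53.05
ee_pos: [499.2, -330.3, 34.2]
orientation: [3.074, 0.647, 0.001]
wrist_force: [-0.9, -1.2, -0.4]
width: 85.4
grip_force: 0.0
t: 53.55
ee_pos: [499.1, -330.2, 181.4]
orientation: [3.073, 0.647, 0.001]
wrist_force: [0.6, -0.9, 0.8]
width: 85.2
grip_force: 0.0
t: 54.05
ee_pos: [387.4, -247.1, 179.6]
orientation: [-3.073, -0.647, 0.001]
wrist_force: [0.9, 0.7, 0.3]
width: 85.2
grip_force: 0.0
t: 54.35
ee_pos: [390.8, -249.7, 179.3]
orientation: [3.074, 0.647, 0.001]
wrist_force: [0.1, -0.4, -0.2]
width: 85.1
grip_force: 0.0
0.77 [317. 226.  61.  67.] ztop 53.1 c [ 389.  -249.3] mean [ 389.9 -248.8] s [41.  40.8] long 75.1
t 54.45 pos [ 390.5 -249.5  179.1] toolY [ 0.403 -0.915  0.   ] toolZ [ 0. -0. -1.] w 85.7 grip 0.0 F [0.9 0.4 0.2] j [-0.67  0.27  1.93  0.    0.94  0.49]
turn [ 0.01  0.02 -0.08] shift cm [ -0.1    0.05 -15.11]
```

```bash
python3 -m handwheel '[[[0,0,0],[-0.1,0.05,-3.5],1],[[0,0,0],[0,0,-3.5],1],[[0,0,0],[0,0,-3.5],1],[[0,0,0],[0,0,-3],1],[[0,0,0],[0,0,-1.6],1]]' 50
python3 -m handwheel '[[[0,0,0],[0,0,0],0.8],[[0,0,0],[0,0,0],0.5],[[0,0,0],[0,0,0],0.3],[[0,0,0],[0,0,0],0.3],[[0,0,0],[0,0,0],0.3]]'
python3 -m handwheel '[[[0,0,0],[0,0,0],0.3],[[0,0,0],[0,0,0],0.3],[[0,0,0],[0,0,0],0.3]]'
python3 go.py
python3 -m handwheel '[[[0,0,0],[0,0,1],0.3],[[0,0,0],[0,0,2.5],0.3],[[0,0,0],[0,0,3],0.3],[[0,0,0],[0,0,3],0.3],[[0,0,0],[0,0,0],0.3]]'
python3 -m handwheel '[[[0,0,0],[0,0,0],0.3],[[0,0,0],[0,0,0],0.3]]'
python3 held.py can_small
python3 go.py 457.2 -348.8 120 -66.3 0
```

```text
t: 54.95
ee_pos: [388.5, -248.3, 25.8]
orientation: [-3.072, -0.647, 0.002]
wrist_force: [0.6, -0.9, 0.7]
width: 85.3
grip_force: 0.0
t: 55.45
ee_pos: [389.8, -249.3, 29.4]
orientation: [3.072, 0.647, 0.003]
wrist_force: [-0.9, 0.8, 8.1]
width: 41.0
grip_force: 50.5
t: 55.75
ee_pos: [389.8, -249.3, 29.4]
orientation: [3.072, 0.647, 0.003]
wrist_force: [-1.1, 0.0, 7.2]
width: 41.2
grip_force: 50.5
t 55.75 pos [ 389.8 -249.3   29.4] toolY [ 0.403 -0.915  0.002] toolZ [ 0.002 -0.002 -1.   ] w 41.2 grip 50.5 F [-1.1  0.   7.2] j [-0.67  0.55  2.01  0.    0.58  0.49]
t: 56.25
ee_pos: [390.7, -249.9, 127.2]
orientation: [3.069, 0.646, 0.007]
wrist_force: [0.3, 0.3, -1.9]
width: 40.8
grip_force: 50.7
t: 56.45
ee_pos: [388.7, -248.4, 122.7]
orientation: [-3.074, -0.647, 0.001]
wrist_force: [0.2, -0.3, -1.7]
width: 40.8
grip_force: 50.7
TCP in tray u,v -118.4 -119.5 z 122.4
0.79 tool: top z -25.3 x [-20.2  19.5] y [-19.6  19.8] tray u [-138.5  -98.9] v [-139.1  -99.7]
t 56.55 pos [ 388.7 -248.4  122.4] toolY [ 0.403 -0.915 -0.001] toolZ [-0.001  0.001 -1.   ] w 40.9 grip 50.7 F [-0.1  0.3 -1.5] j [-0.67  0.37  1.98  0.    0.8   0.49]
turn [-0.05 -0.06 -0.08] shift cm [  6.85 -10.04  -0.24]
```

```bash
python3 -m handwheel '[[[0,0,0],[1.7,-2.5,0],0.3],[[0,0,0],[1.7,-2.5,0],0.3],[[0,0,0],[1.7,-2.5,0],0.3],[[0,0,0],[1.7,-2.5,0],0.3],[[0,0,0],[0,0,0],0.3]]'
python3 -m handwheel '[[[0,0,0],[0,0,-2],0.3],[[0,0,0],[0,0,-2],0.3],[[0,0,0],[0,0,-1.5],0.3],[[0,0,0],[0,0,0],0.3],[[0,0,0],[0,0,0],0.3]]'
python3 -m handwheel '[[[0,0,0],[0,0,0],0.3],[[0,0,0],[0,0,0],0.3]]'
python3 go.py 457.2 -348.8 34.6 -66.3 0;python3 held.py can_small;python3 held.py heatsink;python3 held.py tray
```

```text
t: 57.05
ee_pos: [458.3, -351.0, 122.2]
orientation: [3.074, 0.645, 0.001]
wrist_force: [-0.6, -0.3, -1.5]
width: 40.7
grip_force: 51.0
t: 57.55
ee_pos: [457.1, -348.6, 68.2]
orientation: [-3.074, -0.647, 0.0]
wrist_force: [0.2, -0.6, -0.1]
width: 40.7
grip_force: 51.0
t: 57.75
ee_pos: [457.5, -349.0, 69.0]
orientation: [3.073, 0.647, 0.002]
wrist_force: [0.6, -0.3, -0.4]
width: 40.5
grip_force: 51.0
t 57.75 pos [ 457.5 -349.    69. ] toolY [ 0.403 -0.915  0.002] toolZ [ 0.001 -0.001 -1.   ] w 40.5 grip 51.0 F [ 0.6 -0.3 -0.4] j [-0.73  0.62  1.71  0.    0.81  0.42]
turn [ 0.06  0.08 -0.08] shift cm [-0.03  0.02 -3.44]
TCP in tray u,v -95.8 0.2 z 68.9
0.79 tool: top z -25.1 x [-20.1  19.5] y [-19.4  19.9] tray u [-115.9  -76.4] v [-19.2  20.1]
TCP in tray u,v -95.9 0.1 z 68.7
0.58 tool: top z 7.6 x [24.4 67.7] y [-27.   26.7] tray u [-71.5 -28.3] v [-26.9  26.7]
TCP in tray u,v -96.0 0.1 z 68.4
0.76 tool: top z 44.6 x [ -7.2 118.7] y [-35.6  34.2] tray u [-103.2   22.8] v [-35.6  34.2]
```

Centred in the gap; lower and release, then back off and inspect.

```bash
python3 -m handwheel '[[[0,0,0],[0,0,-1.2],0.3],[[0,0,0],[0,0,-1],0.3],[[0,0,0],[0,0,-0.7],0.3],[[0,0,0],[0,0,0],0.3],[[0,0,0],[0,0,0],0.3]]'
python3 -m handwheel '[[[0,0,0],[0,0,-0.25],0.3],[[0,0,0],[0,0,0],0.3],[[0,0,0],[0,0,0],0.3]]'
python3 -m handwheel '[[[0,0,0],[0,0,-0.2],0.3],[[0,0,0],[0,0,0],0.3],[[0,0,0],[0,0,0],0.3]]'
python3 -m handwheel '[[[0,0,0],[0,0,0],0.7],[[0,0,0],[0,0,0],0.9],[[0,0,0],[0,0,0],1],[[0,0,0],[0,0,0],1]]'
python3 -m handwheel '[[[0,0,0],[0,0,1],1],[[0,0,0],[0,0,3],1],[[0,0,0],[0,0,3.5],1],[[0,0,0],[0,0,3.5],1],[[0,0,0],[-1,2,3.5],1]]'
python3 -m handwheel '[[[0,0,0],[-1.5,4,2],1],[[0,0,0],[-1.5,4,2],1],[[0,0,0],[-1,4,2],1],[[0,0,0],[0,4,2],1],[[0,0,0],[0,4,0],1]]'
python3 -m handwheel '[[[0,0,0],[0,0,0],1],[[0,0,0],[0,0,0],1],[[0,0,0],[0,0,0],1]]'
python3 - <<'E'
from h import *
im=cams.get_image("scene");a=im["color"];w=pts(im);s=cams.get_image("side")["color"]
c=np.hstack([cv2.resize(a[230:420,150:340],(400,400)),cv2.resize(s[240:390,350:500],(400,400))])
b=np.hstack([cv2.resize(a[130:270,300:480],(400,200+0)),cv2.resize(s[140:280,160:340],(400,200))])
cv2.imwrite("pics/fin.png",np.vstack([c,b]))
t=np.array([545.1,-310.2]);an=np.radians(23.7);u=np.array([np.cos(an),np.sin(an)]);v=np.array([np.sin(an),-np.cos(an)])
for q in("transformer","can_large","can_small","relay","heatsink"):
    for d in finder.silhouettes(q,"scene")[:1]:
        p=w[d["region"]];p=p[~np.isnan(p[:,0])];hi=np.percentile(p[:,2],95);p=p[p[:,2]>hi-4]
        l=np.c_[(p[:,:2]-t)@u,(p[:,:2]-t)@v]; print(q,d["conf"],hi.round(1),l.min(0).round(1),l.max(0).round(1))
E
```

```text
t: 58.55
ee_pos: [457.1, -348.7, 38.9]
orientation: [-3.074, -0.647, 0.0]
wrist_force: [0.3, -0.4, -0.5]
width: 40.6
grip_force: 51.0
t: 58.85
ee_pos: [457.2, -348.8, 36.8]
orientation: [3.074, 0.647, 0.001]
wrist_force: [-0.5, 0.3, -0.8]
width: 40.7
grip_force: 51.0
t: 59.15
ee_pos: [457.1, -348.7, 34.7]
orientation: [3.074, 0.647, 0.0]
wrist_force: [-0.2, -0.0, -0.7]
width: 40.7
grip_force: 51.0
t: 59.55
ee_pos: [457.2, -348.8, 34.7]
orientation: [3.074, 0.647, 0.001]
wrist_force: [0.4, -0.2, 0.6]
width: 85.5
grip_force: 0.0
t: 60.05
ee_pos: [447.6, -329.9, 182.0]
orientation: [3.072, 0.645, 0.002]
wrist_force: [0.1, 1.5, 0.6]
width: 85.4
grip_force: 0.0
t: 60.55
ee_pos: [407.5, -127.7, 262.8]
orientation: [3.071, 0.645, 0.007]
wrist_force: [1.8, -0.0, 0.5]
width: 85.5
grip_force: 0.0
t: 60.85
ee_pos: [407.2, -129.4, 259.9]
orientation: [3.074, 0.646, 0.001]
wrist_force: [-0.1, -0.2, 0.5]
width: 85.3
grip_force: 0.0
transformer 0.91 63.5 [-22.2 -25.6] [11.3 31.1]
can_large 0.66 66.2 [ 23.8 -20.7] [70.1 27.2]
can_small 0.78 59.9 [-118.2  -20.6] [-76.8  21.6]
heatsink 0.61 61.2 [-72.3 -25.2] [-25.2  29.7]
```

View pics/fin.png

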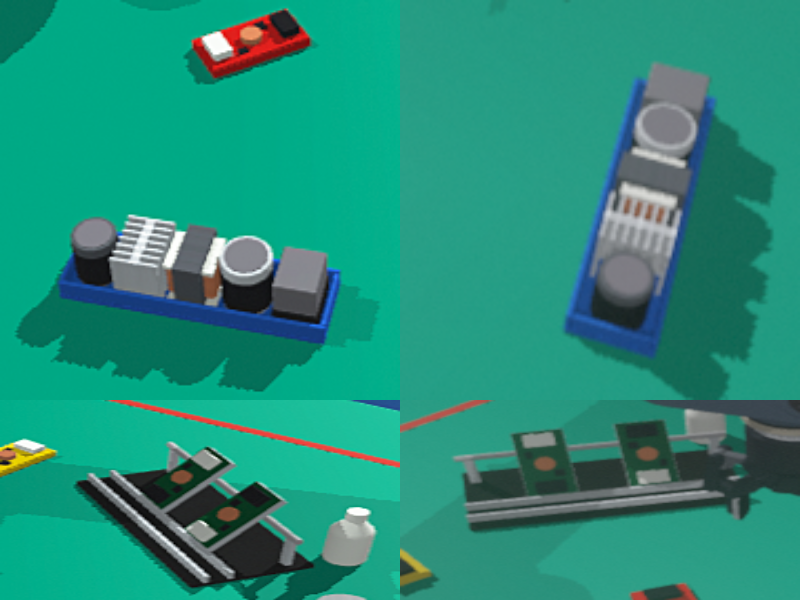

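All five components stand in one row in the tray (upper pictures). Both boards lean on the bar behind the inner stop (lower pictures at (210,500) and (590,465)), so I'm handing in.

```bash
python3 -c "
from plant import arm; print(arm.job_done())"
```

```text
the job is handed in; nothing more can be done
None
```

I handed the job in at about 61 s: both power boards lean at 45° on the bar behind the inner stop, all five components stand upright in one row in the tray, and I did not touch the spool, flux bottle, screwdriver or the red and yellow look-alikes; while I placed the transformer it pressed on the tray wall (about 97 N at the wrist, under the 120 N limit) before I lifted and re-seated it.

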